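# Shake-test three check valves and quarantine the one that rattles

## Robot

A 7-joint arm with a two-finger parallel gripper is mounted at the origin on the work surface. World frame = base frame: x ahead of the robot, y to its left, z up, the work surface at z = 0. Lengths are in m, angles in rad, forces in N, time in s.
With the tool pointing down it reaches from about 0.425 to 0.875 m from the base axis. Payload 4.7 kg.
Tool frame: the origin (TCP) lies midway between the tips of the shut fingers; the grasp point (between the pads) lies 19 mm behind it; z points along the fingers, y is the direction in which the jaws open and shut (so a half turn about z gives the same grasp; the last joint's range is limited). The gripper opens to 87 mm and grips with 3 to 60 N. Pads are 19 mm wide; open, the fingers measure 117 mm over their backs; the gripper's body (75 mm by 190 mm) begins 51 mm behind the grasp point.
Start: joints at [1.355, 0.321, -0.07, 1.45, 0.023, 1.371, -0.057], TCP at [0.148, -0.633, 0.223] pointing down, gripper open.
Joint ranges: [-2.86, 2.86], [-0.3, 2.09], [-1.38, 1.24], [0.06, 2.45], [-1.56, 4.7], [0.09, 2.05], [-2.69, 2.69]. Speed limits (rad/s): [2.57, 2.57, 3.14, 3.14, 3.14, 3.14, 3.14].

## Interface

Orientations are given as [roll, pitch, yaw] about the fixed x, y, z axes, in that order (R = Rz(yaw) Ry(pitch) Rx(roll)).
In Python, from plant import bot gives the robot as it stands.
- The arm moves only by the shell command python3 -m jog 'ROWS' [FORCE]. ROWS is JSON, a list of rows, each an object with "slide": the shift along the tool's x, y, z in cm, a list of three; "rot": the turn, a rotation vector about the tool's x, y, z in degrees, a list of three; "jaw": the closure in counts, from 0 (fully open) to 255 (shut). A call has 1 to 20 rows; each row is the pose to reach, as a shift and turn from the pose commanded when the call began, along the tool's axes at that moment; what a row does not reach only later rows make up. A row lasts 1/10 s, in which the tool goes at most 50 mm and 8.59 degrees, less where a joint would pass 70% of its speed; a pose out of reach is approached as far as the arm can. A call with a gripper value outside its range is refused whole. The fingers move at their own pace and stop on an object; FORCE is the grip in N (left out, the last holds). Time passes only in rows, so rows that repeat a pose let the fingers close. It gives the time, the measured TCP pose, the force and the opening at its end, in the units of the state.
- bot.read_state(): the state, without advancing time (a new reading comes with each control period).
- bot.read_camera(name): name is "scene" or "top"; returns the picture (400x640x3 uint8, red, green, blue); there is no depth.
- bot.get_calibration(name): a dict with "mtx" (3x3 intrinsics, pixels), "R" (3x3) and "t" (3): a world point X has camera coordinates R X + t. Camera axes: x right, y down, z forward; pixel columns grow to the right and rows downward; lengths in m; the calibration is good to about 2 mm. A picture is of the moment at which its call begins. get_calibration takes no time and is no camera call.
- bot.sign_off(): hands the job in, once; it reports no verdict.
Trained networks look in the newest picture that a camera, given by its name, has taken for a name from the list of things; names that differ only in an ending like _2 or _b are one class to them, and where a whole thing is asked for, a point or a joint stands for the part that bears it (a point fixed in the world has none). Each returns a list of dicts, best first, with "score" (0 to 1); they miss things now and then, are a little off and sometimes report something else, mostly with a low value. They report only what shows in the picture. A call takes as long as a camera call. They do not tell look-alikes from the thing itself.
- bot.masks_of(camera, name): "mask" (400x640 bool, what is visible of it) and "rect" ([left, top, width, height] in pixels, round what is visible of it).
The state is a dict: "t": time; "joint_positions": joint angles; "qd": joint speeds; "joint_torque": joint torques, N m; "tcp_pos": TCP position; "eef_rot": TCP orientation; "ft_force": force on the tool from outside, world axes, zero at the start; "moment": the same for the moment, N m; "finger_gap": finger opening in m.
Only numpy, scipy, OpenCV 4.12 (cv2) and the standard library are available. Lean on these libraries where they do the work, as an engineer would, in place of code of your own. Each camera call takes 0.05 s, during which the arm holds its last target.

## Task

One of the three check valves in the rack has its ball broken loose inside. Lift them out one at a time and shake each gently end to end a few times, well clear of the rack, until you have felt the one with something running about in it; sound ones go back in the rack. Set the faulty one in the cradle of the grey tray, and lower each slowly; at the end all three valves must lie fully home in their notches, none dropped, banged, pressed hard or laid on the bench, and the other things left alone.

Things in the scene. Friction and masses are not known exactly. Their poses are not given: they have to be found in the camera images.
- valve_1_mid (a point): one of three identical in-line ball check valves lying level in the rack: closed aluminium block 110 x 46 x 46 mm, at each end a 34 mm steel hex nut 14 mm long, then a 16 mm round brass stub 22 mm long (182 mm over all); a hex plug 7 mm high on top. This point: middle of the block, half-way up. x along the valve, z up through the plug. About 0.6 kg (15 % more or less)
- valve_2_mid (a point): same as valve_1. The faulty valve (any of the three) holds a loose steel ball, 30 mm, 0.11 kg, free to run 62 mm along the bore; it rolls when the valve is tipped endwise by more than about 10 degrees (or jerked) and stays where it is while level. End to end it shifts the moment about the grip by 0.067 Nm. The rules call it ball_c0; its place is not given
- valve_3_mid (a point): same as valve_1. In the two sound valves the same weight of ball and spring sits tight and nothing moves
- rack: grey-painted steel rack fixed to the bench: a base plate 170 x 310 x 6 mm and two upright plates (6 mm thick, tops 74 mm above the bench, inner faces 143 mm apart along the rack's x), each with three notches 100 mm apart along the rack's y. Origin: centre of the underside; z up
- slot_1 (a point): middle of a valve that lies fully home in the rack's +y place (62 mm above the bench); x along the valve. Notches 19 mm wide for the 16 mm stubs, flat floor 54 mm above the bench, mouth chamfered at 45 degrees to 31 mm; the hex nuts go between the plates with 2.5 mm play at each end. 33 mm is free below a seated block, 54 mm between neighbours
- slot_2 (a point): same, the middle place
- slot_3 (a point): same, the place at the rack's -y
- tray: grey quarantine tray fixed to the bench, 250 x 150 mm (x by y) with a rim 25 mm high; in it stands an empty one-place cradle, two notched plates exactly like the rack's (60 mm wide in y, tops 74 mm above the bench). Origin: centre of the underside; z up
- tray_seat (a point): where the middle of a valve lies when it is fully home in the tray's cradle, 62 mm above the bench; x along the valve. Notches, floor, chamfers and play are as in slot_1. Here and in the rack, a valve lowered at 20 mm/s lands with under 35 N; at 40 mm/s it can pass 50 N
- regulator: bystander: brass gas regulator with two gauges lying on the bench, about 185 x 142 mm and 60 mm high; origin under its middle. Leave alone
- spanner: bystander: steel spanner 190 mm long lying on the bench. Leave alone
- tee: bystander: brass tee fitting with three steel nuts, about 60 x 45 mm, 28 mm high. Leave alone
There are look-alikes about, which are no part of the job. What is shaped like the part that bears valve_3_mid but green is not meant.

How it is judged:
On the way, in this order (a step that is already met when the one before it is completed fails the run):
1. the loose ball has run to the one end of its valve, held clear of the rack (((x of ball_c0 in the frame of valve_1_mid above 0.02 m and distance between ball_c0 and valve_1_mid below 0.045 m and height (world z) of valve_1_mid above 0.1 m) or (x of ball_c0 in the frame of valve_2_mid above 0.02 m and distance between ball_c0 and valve_2_mid below 0.045 m and height (world z) of valve_2_mid above 0.1 m) or (x of ball_c0 in the frame of valve_3_mid above 0.02 m and distance between ball_c0 and valve_3_mid below 0.045 m and height (world z) of valve_3_mid above 0.1 m))), for 0.05 s.
2. and back to the other end, still held clear of the rack (((x of ball_c0 in the frame of valve_1_mid below -0.02 m and distance between ball_c0 and valve_1_mid below 0.045 m and height (world z) of valve_1_mid above 0.1 m) or (x of ball_c0 in the frame of valve_2_mid below -0.02 m and distance between ball_c0 and valve_2_mid below 0.045 m and height (world z) of valve_2_mid above 0.1 m) or (x of ball_c0 in the frame of valve_3_mid below -0.02 m and distance between ball_c0 and valve_3_mid below 0.045 m and height (world z) of valve_3_mid above 0.1 m))), for 0.05 s.
At the end, for the whole second after the job is handed in: The valve with the loose ball lies fully home in the tray's cradle and the other two lie fully home in places of the rack: the middle of each within 6 mm of the seat and its axis within 0.08 rad of it, released (distance between ball_c0 and tray_seat below 0.045 m and (((distance between valve_1_mid and tray_seat below 0.006 m and angle between the x axis of valve_1_mid and the x axis of tray_seat, either way round below 0.08 rad) and ((distance between valve_2_mid and slot_1 below 0.006 m and angle between the x axis of valve_2_mid and the x axis of slot_1, either way round below 0.08 rad) or (distance between valve_2_mid and slot_2 below 0.006 m and angle between the x axis of valve_2_mid and the x axis of slot_2, either way round below 0.08 rad) or (distance between valve_2_mid and slot_3 below 0.006 m and angle between the x axis of valve_2_mid and the x axis of slot_3, either way round below 0.08 rad)) and ((distance between valve_3_mid and slot_1 below 0.006 m and angle between the x axis of valve_3_mid and the x axis of slot_1, either way round below 0.08 rad) or (distance between valve_3_mid and slot_2 below 0.006 m and angle between the x axis of valve_3_mid and the x axis of slot_2, either way round below 0.08 rad) or (distance between valve_3_mid and slot_3 below 0.006 m and angle between the x axis of valve_3_mid and the x axis of slot_3, either way round below 0.08 rad))) or ((distance between valve_2_mid and tray_seat below 0.006 m and angle between the x axis of valve_2_mid and the x axis of tray_seat, either way round below 0.08 rad) and ((distance between valve_1_mid and slot_1 below 0.006 m and angle between the x axis of valve_1_mid and the x axis of slot_1, either way round below 0.08 rad) or (distance between valve_1_mid and slot_2 below 0.006 m and angle between the x axis of valve_1_mid and the x axis of slot_2, either way round below 0.08 rad) or (distance between valve_1_mid and slot_3 below 0.006 m and angle between the x axis of valve_1_mid and the x axis of slot_3, either way round below 0.08 rad)) and ((distance between valve_3_mid and slot_1 below 0.006 m and angle between the x axis of valve_3_mid and the x axis of slot_1, either way round below 0.08 rad) or (distance between valve_3_mid and slot_2 below 0.006 m and angle between the x axis of valve_3_mid and the x axis of slot_2, either way round below 0.08 rad) or (distance between valve_3_mid and slot_3 below 0.006 m and angle between the x axis of valve_3_mid and the x axis of slot_3, either way round below 0.08 rad))) or ((distance between valve_3_mid and tray_seat below 0.006 m and angle between the x axis of valve_3_mid and the x axis of tray_seat, either way round below 0.08 rad) and ((distance between valve_1_mid and slot_1 below 0.006 m and angle between the x axis of valve_1_mid and the x axis of slot_1, either way round below 0.08 rad) or (distance between valve_1_mid and slot_2 below 0.006 m and angle between the x axis of valve_1_mid and the x axis of slot_2, either way round below 0.08 rad) or (distance between valve_1_mid and slot_3 below 0.006 m and angle between the x axis of valve_1_mid and the x axis of slot_3, either way round below 0.08 rad)) and ((distance between valve_2_mid and slot_1 below 0.006 m and angle between the x axis of valve_2_mid and the x axis of slot_1, either way round below 0.08 rad) or (distance between valve_2_mid and slot_2 below 0.006 m and angle between the x axis of valve_2_mid and the x axis of slot_2, either way round below 0.08 rad) or (distance between valve_2_mid and slot_3 below 0.006 m and angle between the x axis of valve_2_mid and the x axis of slot_3, either way round below 0.08 rad))))); the robot touches nothing.
It fails at once if a valve banged or pressed against the rack or the tray (over 50 N) (contact force between any of valve_1, valve_2, valve_3 and rack above 50 N or contact force between any of valve_1, valve_2, valve_3 and tray above 50 N).
It fails at once if a valve shaken wildly (faster than 0.9 m/s) (linear speed of any of valve_1, valve_2, valve_3 above 0.9 m/s).
It fails at once if a valve dropped into its notches or jerked out of them (faster than 0.35 m/s while less than 10 mm above its seat) ((height (world z) of valve_1_mid below 0.072 m and linear speed of valve_1 above 0.35 m/s) or (height (world z) of valve_2_mid below 0.072 m and linear speed of valve_2 above 0.35 m/s) or (height (world z) of valve_3_mid below 0.072 m and linear speed of valve_3 above 0.35 m/s)).
It fails at once if a valve dropped or laid on the bench (height (world z) of any of valve_1_mid, valve_2_mid, valve_3_mid below 0.035 m).
It fails at once if the regulator, the spanner or the tee moved by more than 15 mm (distance of any of regulator, spanner, tee from where it was at the start of the episode above 0.015 m).
It also fails if it takes over 72 s, if anything falls off the work surface, if the arm or the gripper's body presses on something with over 40 N, if the wrist force passes 120 N, or if a joint passes its speed limit or range.

## Working session

There is one attempt and no reset: what is moved stays moved. The work goes in short steps, Python scripts to look and compute and a shell command to move; the robot and the scene stay as the last step left them, time stands still between calls to the robot, and variables do not carry over. Pictures are saved under pics/ and viewed, and the job is handed in when it is done.

```bash
mkdir -p pics; ls
python3 - <<'E'
from plant import bot
import cv2
s=bot.read_state()
for k,v in s.items(): print(k,v)
for c in ("scene","top"):
    im=bot.read_camera(c); cv2.imwrite(f"pics/{c}0.png",im[:,:,::-1])
    print(c,bot.get_calibration(c))
E
```

```text
pics
t 0.0
joint_positions [ 1.35512023  0.32181777 -0.0700723   1.45165555  0.02261773  1.3707838
 -0.05688898]
qd [-4.33380636e-04  2.00240156e-03  3.86660702e-04 -4.60082653e-04
 -9.13456807e-05  3.69159954e-04  2.84245106e-05]
joint_torque [ 6.26011715e-04 -4.91288638e+01 -4.03749514e-01 -3.12528777e+01
 -6.40699826e-02  4.38582385e-02  1.98097073e-04]
tcp_pos [ 0.14785856 -0.6324049   0.22147457]
eef_rot [-3.13971861e+00  1.18061733e-04  2.29809112e-01]
ft_force [-0.1525859  -0.11532807  0.07691515]
moment [ 0.00601863  0.01301116 -0.00445599]
finger_gap 0.08695884657199293
scene {'mtx': array([[513.63096713,   0.        , 320.79742241],
       [  0.        , 513.63096713, 191.83939523],
       [  0.        ,   0.        ,   1.        ]]), 'R': array([[-0.47684661,  0.87898128,  0.00303696],
       [ 0.58432546,  0.31957338, -0.74594679],
       [-0.65664379, -0.35392763, -0.66599862]]), 't': array([ 0.13433622, -0.26357953,  1.74108154])}
top {'mtx': array([[516.36944853,   0.        , 320.76797258],
       [  0.        , 516.36944853, 200.02330813],
       [  0.        ,   0.        ,   1.        ]]), 'R': array([[-2.50045083e-02, -9.99687061e-01,  7.45325012e-04],
       [-9.79457547e-01,  2.43492788e-02, -2.00174990e-01],
       [ 2.00094199e-01, -5.73529139e-03, -9.79759878e-01]]), 't': array([0.10894825, 0.46860253, 1.35857224])}
```

View pics/scene0.png

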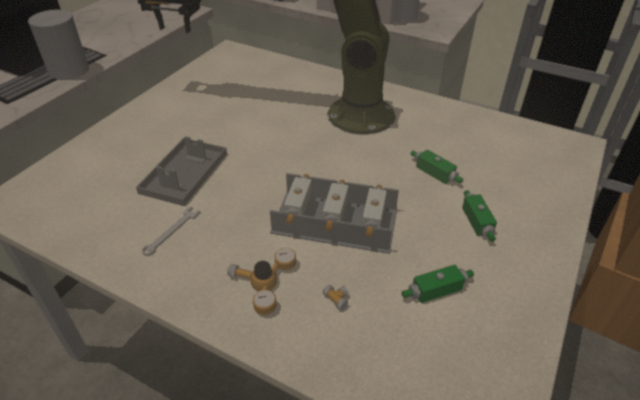

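View pics/top0.png

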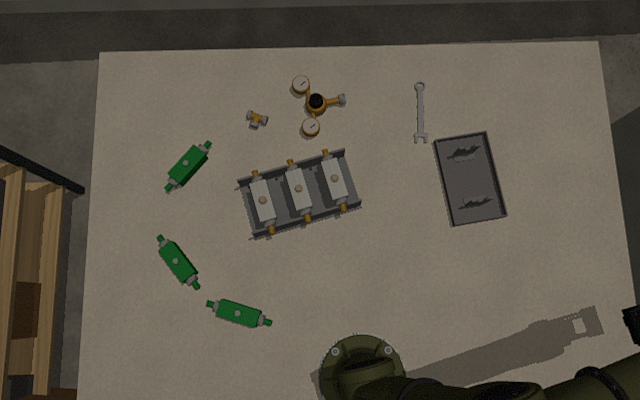

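Top picture: the rack is at about (300,192), holding three aluminium valves with their plugs at about (263,200), (298,188) and (334,178). The three green look-alikes lie on the bench at (188,166), (178,262) and (238,313). The tray is at (470,180). The aluminium valves in the rack are the ones meant. I'll check the masks next and enlarge the crops.

```bash
cat > h.py <<'E'
from plant import bot
import numpy as np, cv2
def cal(c):
    k=bot.get_calibration(c); return k["mtx"],k["R"],k["t"]
def proj(c,X):
    K,R,t=cal(c); p=(np.atleast_2d(X)@R.T+t)@K.T; return p[:,:2]/p[:,2:]
def back(c,uv,z):
    K,R,t=cal(c); d=R.T@np.linalg.solve(K,[uv[0],uv[1],1.]); o=-R.T@t
    return o+d*(z-o[2])/d[2]
E
python3 - <<'E'
from h import *
ims={c:bot.read_camera(c) for c in("top","scene")}
np.savez("im0.npz",**ims)
for c in("top","scene"):
  for n in("valve_1_mid","rack","tray"):
    for d in bot.masks_of(c,n)[:7]:
        m=d["mask"]; ys,xs=np.nonzero(m)
        col=ims[c][m].mean(0).round(); (cx,cy),wh,a=cv2.minAreaRect(np.c_[xs,ys].astype(np.float32))
        print(c,n,round(d["score"],2),d["rect"],"c",round(cx,1),round(cy,1),"wh",np.round(wh,1),round(a,1),"rgb",col)
im=ims["top"][:,:,::-1]
cv2.imwrite("pics/ct.png",cv2.resize(im[140:245,230:370],None,fx=5.6,fy=5.6,interpolation=cv2.INTER_CUBIC))
cv2.imwrite("pics/ctray.png",cv2.resize(im[120:235,425:515],None,fx=5,fy=5,interpolation=cv2.INTER_CUBIC))
E
```

```text
top valve_1_mid 0.82 [248.6, 171.1, 30.1, 64.4] c 263.0 202.3 wh [66.4 17.8] 72.3 rgb [107. 102.  90.]
top valve_1_mid 0.22 [433.9, 132.0, 69.4, 96.8] c 469.8 178.2 wh [90. 56.] 76.5 rgb [66. 62. 59.]
top rack 0.61 [236.3, 149.3, 124.0, 93.2] c 298.3 193.8 wh [ 65.1 114.2] 73.5 rgb [63. 61. 58.]
top tray 0.72 [432.6, 129.9, 72.3, 98.5] c 469.8 178.4 wh [90.8 55.9] 76.7 rgb [66. 62. 59.]
scene valve_1_mid 0.93 [360.8, 187.6, 28.5, 50.6] c 373.3 210.1 wh [19.3 53.4] 11.9 rgb [122. 114. 102.]
scene valve_1_mid 0.45 [228.6, 247.4, 66.4, 66.2] c 268.3 282.9 wh [55.9 68.6] 71.9 rgb [108.  92.  73.]
scene rack 0.76 [268.8, 171.4, 127.1, 83.0] c 332.7 211.2 wh [123.9  64.3] 8.8 rgb [80. 76. 71.]
scene tray 0.72 [138.0, 137.2, 87.6, 68.2] c 182.1 171.5 wh [47.4 91.6] 43.0 rgb [84. 78. 73.]
```

View pics/ct.png

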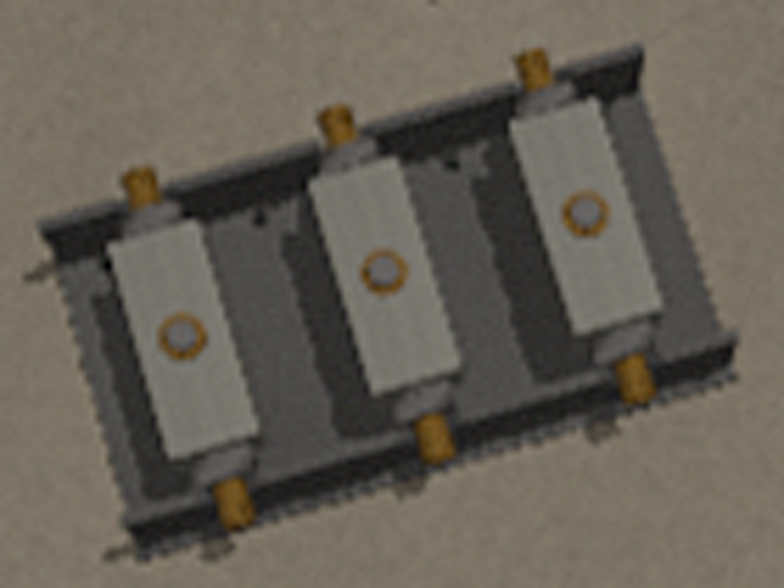

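View pics/ctray.png

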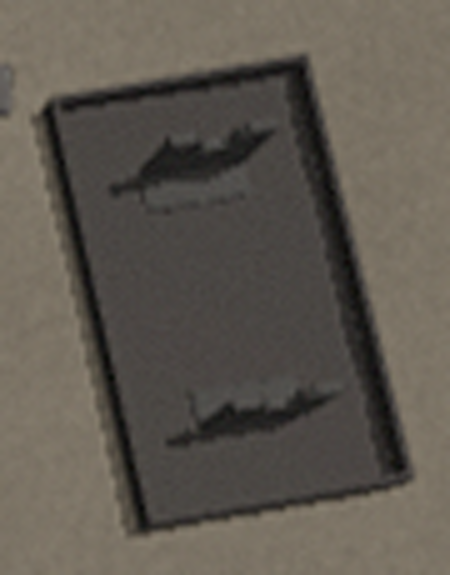

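Run:
```python
from h import *
im=np.load("im0.npz")["scene"][:,:,::-1]
cv2.imwrite("pics/cs.png",cv2.resize(im[165:255,262:402],None,fx=5.6,fy=5.6,interpolation=cv2.INTER_CUBIC))
cv2.imwrite("pics/cstray.png",cv2.resize(im[130:210,130:235],None,fx=7,fy=7,interpolation=cv2.INTER_CUBIC))
```

```text
(no output)
```

View pics/cs.png

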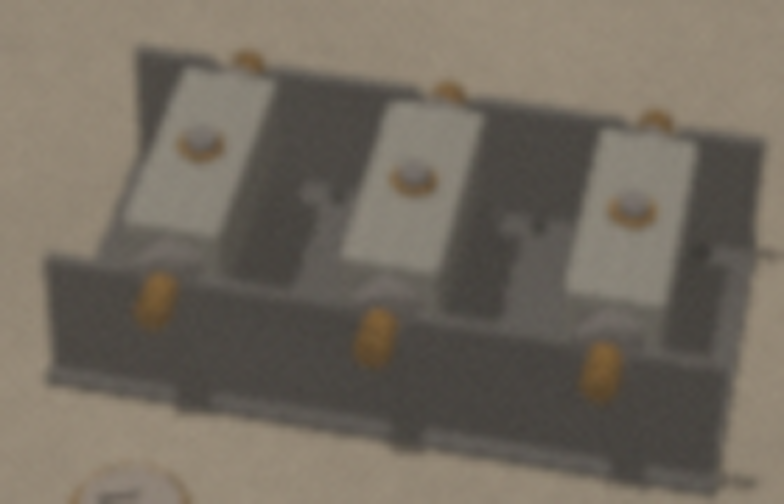

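View pics/cstray.png

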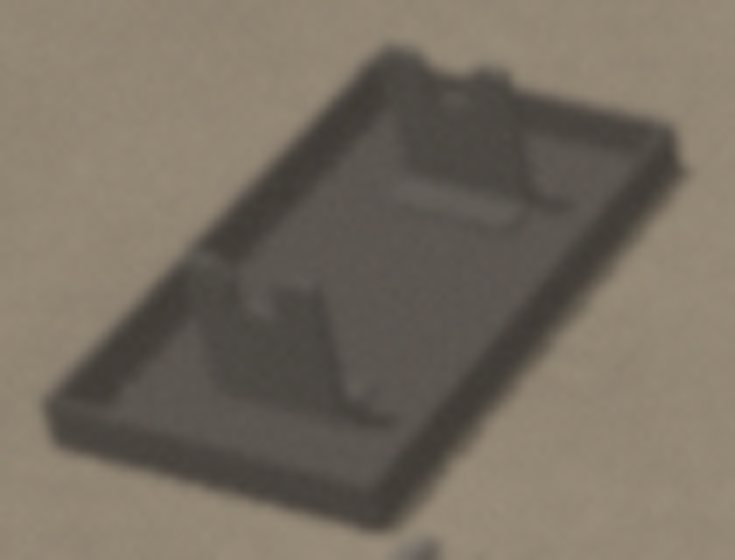

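```bash
cat > fit.py <<'E'
from h import *
from scipy.optimize import least_squares
def uc(p,f,o): return (np.array(p,float)+.5)/f-.5+np.array(o)
T=lambda p:uc(p,5.6,(230,140)); S=lambda p:uc(p,5.6,(262,165))
TT=lambda p:uc(p,5,(425,120)); ST=lambda p:uc(p,7,(130,130))
sg=[(1,1),(1,-1),(-1,-1),(-1,1)]
top={0:[(110,247),(193,220),(257,432),(173,458)],1:[(312,182),(395,157),(460,365),(372,392)],2:[(511,126),(596,97),(660,309),(577,334)]}
ptop={0:(182,334),1:(384,270),2:(586,212)}
sc={0:[(665,307),(566,290),(600,127),(697,143)],1:[(435,275),(341,258),(388,100),(483,114)],2:[(217,238),(124,220),(185,68),(275,82)]}
psc={0:(633,203),1:(415,172),2:(201,136)}
def W(P,q):
    c,s=np.cos(q[2]),np.sin(q[2]); P=np.atleast_2d(P); return np.c_[q[0]+c*P[:,0]-s*P[:,1],q[1]+s*P[:,0]+c*P[:,1],P[:,2]]
def rr(q):
    r=[]
    for k in range(3):
        P=[(q[3+k]+a*.055,.1-.1*k+b*.023,.085) for a,b in sg]+[(q[3+k],.1-.1*k,.092)]
        w=W(P,q)
        r.append(proj("top",w)-T(top[k]+[ptop[k]])); r.append(proj("scene",w)-S(sc[k]+[psc[k]]))
    return np.concatenate([np.concatenate(r).ravel(),np.array(q[3:])*200])
tt=[(45,104),(302,57),(410,480),(133,530)]
ts=[(47,405),(378,493),(668,125),(385,50)]; ss=[(1,-1),(1,1),(-1,1),(-1,-1)]
tp=[(190,258),(325,290),(395,50),(510,72)]
def rt(q):
    w=W([(a*.125,b*.075,.025) for a,b in sg],q); r=[proj("top",w)-TT(tt)]
    w=W([(a*.125,b*.075,.025) for a,b in ss]+[(.0775,-.03,.074),(.0775,.03,.074),(-.0715,-.03,.074),(-.0715,.03,.074)],q)
    r.append(proj("scene",w)-ST(ts+tp)); return np.concatenate(r).ravel()
if __name__=="__main__":
    c=back("top",(298.6,188.2),.092)
    R=least_squares(rr,[c[0],c[1],.2,0,0,0],loss="soft_l1"); print("rack",R.x.round(4)); print(R.fun[:60].reshape(-1,2).round(1).tolist())
    c=back("top",(470,178),.02)
    Q=least_squares(rt,[c[0],c[1],.2],loss="soft_l1"); print("tray",Q.x.round(4)); print(Q.fun.reshape(-1,2).round(1).tolist())
    # per camera check
    D=np.load("im0.npz")
    cams=dict()
    for cam in("top","scene"):
        im=D[cam][:,:,::-1].copy(); im=cv2.resize(im,None,fx=4,fy=4,interpolation=cv2.INTER_CUBIC)
        def box(q,x0,x1,y0,y1,z0,z1,col):
            P=np.array([(x,y,z) for x in(x0,x1) for y in(y0,y1) for z in(z0,z1)]); u=(proj(cam,W(P,q))+.5)*4-.5
            for i in range(8):
                for j in range(i+1,8):
                    if (np.abs(P[i]-P[j])>1e-9).sum()==1: cv2.line(im,tuple(u[i].round().astype(int)),tuple(u[j].round().astype(int)),col,1,cv2.LINE_AA)
        q=R.x
        for k in range(3): box(q,-.055+q[3+k],.055+q[3+k],.077-.1*k,.123-.1*k,.039,.085,(0,0,255))
        for s in(1,-1): box(q,s*.0715,s*.0775,-.155,.155,.006,.074,(0,255,0))
        q=Q.x; box(q,-.125,.125,-.075,.075,0,.025,(0,0,255))
        for s in(1,-1): box(q,s*.0715,s*.0775,-.03,.03,.004,.074,(0,255,0))
        a,b,c_,d=(560,520,980,930) if 0 else ((130,245,230,515) if cam=="top" else (130,265,130,405))
        cr=im[a*4:b*4,c_*4:d*4]; cv2.imwrite(f"pics/ov_{cam}.png",cv2.resize(cr,(795,int(cr.shape[0]*795/cr.shape[1])),interpolation=cv2.INTER_AREA))
E
python3 fit.py
```

```text
rack [ 0.4956  0.1573  0.2767 -0.0007  0.0012 -0.0005]
[[-1.3, -0.6], [0.4, -0.7], [0.6, 0.2], [-1.3, 0.7], [-0.5, 0.1], [0.2, -0.2], [-0.9, -0.1], [-0.2, -0.0], [0.2, -0.3], [-0.1, -0.2], [-1.6, -0.4], [0.0, -0.9], [0.4, 0.4], [-0.5, 0.7], [-0.4, -0.1], [0.6, -0.3], [-1.0, -0.2], [-0.2, -0.3], [0.1, -0.3], [-0.5, -0.1], [-1.3, -0.5], [-0.2, -0.2], [0.9, 0.0], [-0.8, 0.6], [-0.3, 0.0], [0.1, -0.4], [-1.1, -0.0], [-0.7, -0.5], [0.1, -0.5], [-0.5, 0.0]]
tray [ 0.5291 -0.3178  0.1482]
[[-0.6, -0.5], [-0.5, 0.3], [-0.8, 1.0], [1.4, 0.3], [-0.0, -0.6], [-0.0, -0.5], [2.2, -0.3], [-0.5, 0.4], [-0.5, 0.0], [-0.8, 0.3], [-1.1, -0.1], [0.4, 0.9]]
```

View pics/ov_top.png

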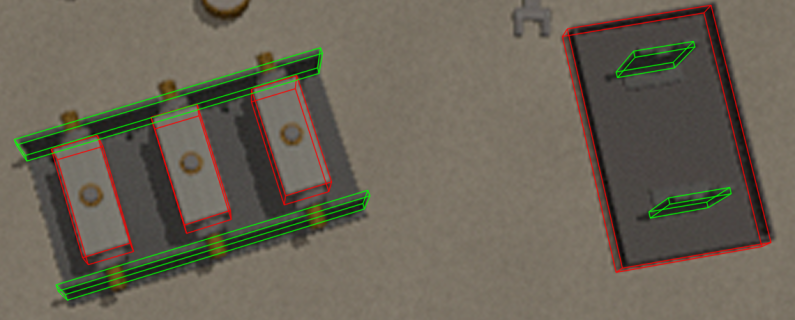

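View pics/ov_scene.png

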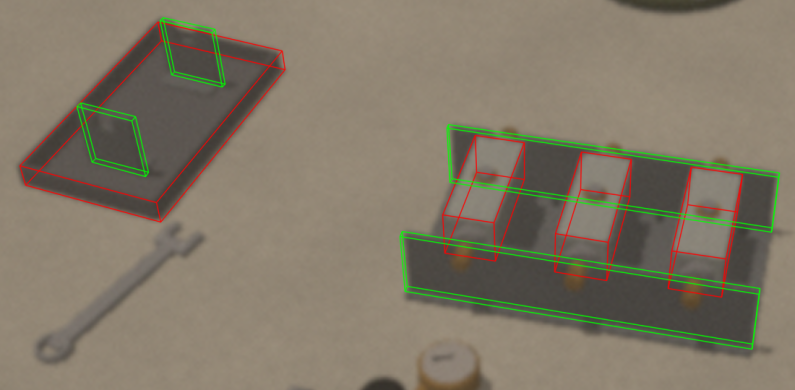

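The crop and overlay confirm the fit: the three aluminium valves are in the rack and the empty cradle is in the tray. I'll start with the valve nearest the tray, at top pixel (334,178).

```bash
cat > plan.py <<'E'
from h import *
from scipy.spatial.transform import Rotation as Ro
RK=np.array([.4956,.1573,.2767]); TR=np.array([.5291,-.3178,.1482])
def seat(q,x,y):
    c,s=np.cos(q[2]),np.sin(q[2]); return np.array([q[0]+c*x-s*y,q[1]+s*x+c*y])
def rel(targets,s=None):
    s=s or bot.read_state(); R0=Ro.from_euler("xyz",s["eef_rot"]); p0=np.array(s["tcp_pos"])
    print("t",round(s["t"],2),"pos",p0.round(4),"rpy",np.round(s["eef_rot"],4),"F",np.round(s["ft_force"],1),"M",np.round(s["moment"],3),"gap",round(s["finger_gap"],4))
    for p,yaw in targets:
        R=Ro.from_euler("xyz",[np.pi,0,yaw])
        print("slide",(R0.inv().apply(np.array(p)-p0)*100).round(2),"rot",(R0.inv()*R).as_rotvec(degrees=True).round(2))
E
python3 - <<'E'
from plan import *
c=seat(RK,0,-.1); print(c)
rel([((.42,-.3,.21),RK[2]),((*c,.2),RK[2]),((*c,.1),RK[2]),((*c,.045),RK[2])])
E
```

```text
[0.52291827 0.06110378]
t 0.5 pos [ 0.1481 -0.6329  0.2225] rpy [3.1416 0.     0.2298] F [ 0.9 -0.4 -0.2] M [0.008 0.03  0.003] gap 0.0867
slide [ 34.06 -26.22   1.25] rot [ 0.    0.   -2.68]
slide [ 52.31 -59.04   2.25] rot [ 0.    0.   -2.68]
slide [ 52.31 -59.04  12.25] rot [ 0.    0.   -2.68]
slide [ 52.31 -59.04  17.75] rot [ 0.    0.   -2.68]
```

```bash
python3 -m jog '[{"slide":[34,-26.2,1.2],"rot":[0,0,-2.7],"jaw":0},{"slide":[34,-26.2,1.2],"rot":[0,0,-2.7],"jaw":0},{"slide":[34,-26.2,1.2],"rot":[0,0,-2.7],"jaw":0},{"slide":[34,-26.2,1.2],"rot":[0,0,-2.7],"jaw":0},{"slide":[34,-26.2,1.2],"rot":[0,0,-2.7],"jaw":0},{"slide":[34,-26.2,1.2],"rot":[0,0,-2.7],"jaw":0},{"slide":[34,-26.2,1.2],"rot":[0,0,-2.7],"jaw":0},{"slide":[34,-26.2,1.2],"rot":[0,0,-2.7],"jaw":0},{"slide":[52.3,-59,3.2],"rot":[0,0,-2.7],"jaw":0},{"slide":[52.3,-59,3.2],"rot":[0,0,-2.7],"jaw":0},{"slide":[52.3,-59,3.2],"rot":[0,0,-2.7],"jaw":0},{"slide":[52.3,-59,3.2],"rot":[0,0,-2.7],"jaw":0},{"slide":[52.3,-59,3.2],"rot":[0,0,-2.7],"jaw":0},{"slide":[52.3,-59,3.2],"rot":[0,0,-2.7],"jaw":0},{"slide":[52.3,-59,3.2],"rot":[0,0,-2.7],"jaw":0},{"slide":[52.3,-59,3.2],"rot":[0,0,-2.7],"jaw":0},{"slide":[52.3,-59,3.2],"rot":[0,0,-2.7],"jaw":0},{"slide":[52.3,-59,5.2],"rot":[0,0,-2.7],"jaw":0}]' 50
python3 - <<'E'
from plan import *
c=seat(RK,0,-.1)
rel([((*c,.1),RK[2]),((*c,.045),RK[2])])
im=bot.read_camera("top")[:,:,::-1]; im2=bot.read_camera("scene")[:,:,::-1]
a=cv2.resize(im[110:250,250:430],(540,420)); b=cv2.resize(im2[120:260,260:440],(540,420))
cv2.imwrite("pics/g1.png",cv2.resize(np.vstack([a,b]),None,fx=.7,fy=.7))
E
```

```text
t: 2.3
tcp_pos: [0.5249, 0.0636, 0.1727]
eef_rot: [3.141, -0.005, 0.282]
ft_force: [0.4, -0.6, 0.4]
finger_gap: 0.0872
t 2.3 pos [0.5249 0.0636 0.1727] rpy [ 3.1409 -0.0052  0.2817] F [ 0.4 -0.6  0.4] M [-0.005 -0.041 -0.019] gap 0.0872
slide [-0.3   0.18  7.27] rot [ 0.04 -0.3   0.29]
slide [-0.33  0.17 12.77] rot [ 0.04 -0.3   0.29]
```

View pics/g1.png

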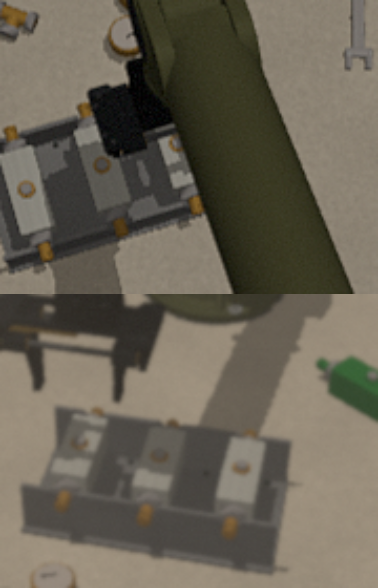

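Run:
```python
from plan import *
c=seat(RK,0,-.1)
rel([((*c,.1),RK[2]),((*c,.045),RK[2])])
s=bot.read_state();R=Ro.from_euler("xyz",s["eef_rot"])
for g in(.043,-.043):
  for cam in("top","scene"): 
    print(cam,proj(cam,np.array(s["tcp_pos"])+R.apply([0,g,0])))
```

```text
t 2.4 pos [0.5213 0.0604 0.1686] rpy [-3.1408  0.0041  0.2778] F [-0.3 -0.8 -1.4] M [ 0.003  0.038 -0.056] gap 0.0871
slide [ 0.21 -0.01  6.86] rot [-0.05  0.23  0.06]
slide [ 2.300e-01 -1.000e-02  1.236e+01] rot [-0.05  0.23  0.06]
top [[351.22021698 165.5566459 ]]
scene [[279.38514939 162.88038873]]
top [[318.60537365 175.42545636]]
scene [[313.19564947 167.70569798]]
```

```bash
python3 -m jog '[{"slide":[0,0.03,4],"rot":[0,0,0],"jaw":0},{"slide":[0,0.03,8],"rot":[0,0,0],"jaw":0},{"slide":[0,0.03,10.5],"rot":[0,0,0],"jaw":0},{"slide":[0,0.03,12],"rot":[0,0,0],"jaw":0},{"slide":[0,0.03,12.6],"rot":[0,0,0],"jaw":0},{"slide":[0,0.03,12.6],"rot":[0,0,0],"jaw":0}]' 15
python3 - <<'E'
from plan import *
c=seat(RK,0,-.1)
im2=bot.read_camera("scene")[:,:,::-1];im=bot.read_camera("top")[:,:,::-1]
rel([((*c,.045),RK[2])])
cv2.imwrite("pics/g2.png",np.hstack([cv2.resize(im2[150:250,260:360],(400,400)),cv2.resize(im[130:230,280:380],(400,400))]))
E
```

```text
t: 3.0
tcp_pos: [0.5232, 0.0601, 0.0448]
eef_rot: [3.142, -0.0, 0.276]
ft_force: [-0.1, 0.4, 0.6]
finger_gap: 0.0873
t 3.1 pos [0.5242 0.0604 0.0459] rpy [ 3.1408e+00 -2.2000e-03  2.7660e-01] F [ 0.1 -0.2  0.1] M [-0.055 -0.031 -0.034] gap 0.0869
slide [-0.1  -0.1   0.09] rot [ 0.04 -0.12 -0.01]
```

View pics/g2.png

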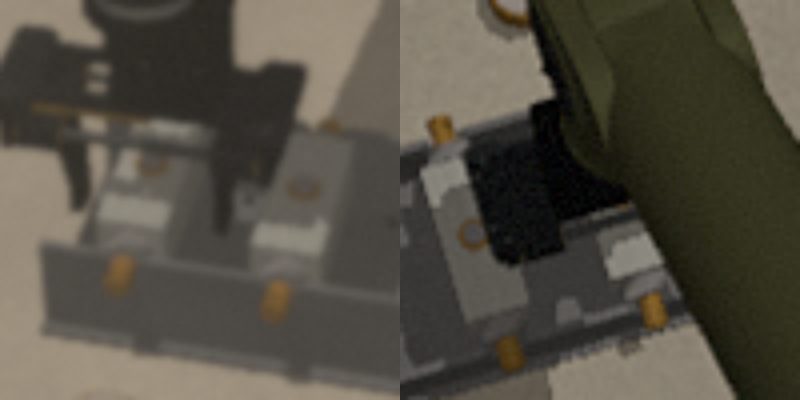

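```bash
python3 -m jog '[{"slide":[0,0,0],"rot":[0,0,0],"jaw":80},{"slide":[0,0,0],"rot":[0,0,0],"jaw":100},{"slide":[0,0,0],"rot":[0,0,0],"jaw":110},{"slide":[0,0,0],"rot":[0,0,0],"jaw":120},{"slide":[0,0,0],"rot":[0,0,0],"jaw":130},{"slide":[0,0,0],"rot":[0,0,0],"jaw":180},{"slide":[0,0,0],"rot":[0,0,0],"jaw":180}]' 15
python3 - <<'E'
from plan import *
rel([])
E
```

```text
t: 3.8
tcp_pos: [0.523, 0.0604, 0.0445]
eef_rot: [3.141, 0.0, 0.277]
ft_force: [0.5, 0.1, 0.5]
finger_gap: 0.0461
t 3.8 pos [0.523  0.0604 0.0445] rpy [3.1414e+00 1.0000e-04 2.7750e-01] F [0.5 0.1 0.5] M [-0.026  0.057  0.135] gap 0.0461
```

```bash
python3 -m jog '[{"slide":[0,0,-0.3],"rot":[0,0,0],"jaw":200},{"slide":[0,0,-0.8],"rot":[0,0,0],"jaw":200},{"slide":[0,0,-1.5],"rot":[0,0,0],"jaw":200},{"slide":[0,0,-2.5],"rot":[0,0,0],"jaw":200},{"slide":[0,0,-2.5],"rot":[0,0,0],"jaw":200}]' 15; python3 -m jog '[{"slide":[0,0,0],"rot":[0,0,0],"jaw":220},{"slide":[0,0,-2],"rot":[0,0,0],"jaw":220},{"slide":[0,0,-5],"rot":[0,0,0],"jaw":220},{"slide":[0,0,-8],"rot":[0,0,0],"jaw":220},{"slide":[0,0,-11],"rot":[0,0,0],"jaw":220},{"slide":[0,0,-13],"rot":[0,0,0],"jaw":220},{"slide":[0,0,-14],"rot":[0,0,0],"jaw":220},{"slide":[0,0,-14],"rot":[0,0,0],"jaw":220},{"slide":[0,0,-14],"rot":[0,0,0],"jaw":220}]' 45
python3 - <<'E'
from plan import *
rel([])
E
```

```text
t: 4.3
tcp_pos: [0.5243, 0.0606, 0.0713]
eef_rot: [3.141, -0.003, 0.277]
ft_force: [1.0, 0.4, -5.5]
finger_gap: 0.0457
t: 5.2
tcp_pos: [0.5222, 0.0602, 0.2082]
eef_rot: [-3.141, 0.002, 0.277]
ft_force: [-0.8, 0.8, -6.7]
finger_gap: 0.0458
t 5.2 pos [0.5222 0.0602 0.2082] rpy [-3.1413e+00  2.0000e-03  2.7690e-01] F [-0.8  0.8 -6.7] M [-0.008  0.001  0.045] gap 0.0458
```

```bash
cat > meas.py <<'E'
from plan import *
M=[];F=[]
for i in range(8):
    bot.read_camera("top") ; s=bot.read_state(); R=Ro.from_euler("xyz",[np.pi,0,s["eef_rot"][2]])
    M.append(R.inv().apply(s["moment"])); F.append(s["ft_force"])
M=np.array(M); print("t",round(s["t"],2),"M tool mean",M.mean(0).round(3),"sd/sqrt n",(M.std(0)/8**.5).round(3),"F",np.mean(F,0).round(2),"rpy",np.round(s["eef_rot"],3),"pos",s["tcp_pos"].round(4))
E
python3 -m jog '[{"slide":[0,0,0],"rot":[0,8,0],"jaw":220},{"slide":[0,0,0],"rot":[0,16,0],"jaw":220},{"slide":[0,0,0],"rot":[0,22,0],"jaw":220},{"slide":[0,0,0],"rot":[0,22,0],"jaw":220},{"slide":[0,0,0],"rot":[0,22,0],"jaw":220},{"slide":[0,0,0],"rot":[0,22,0],"jaw":220},{"slide":[0,0,0],"rot":[0,15,0],"jaw":220},{"slide":[0,0,0],"rot":[0,8,0],"jaw":220},{"slide":[0,0,0],"rot":[0,2,0],"jaw":220},{"slide":[0,0,0],"rot":[0,0,0],"jaw":220},{"slide":[0,0,0],"rot":[0,0,0],"jaw":220},{"slide":[0,0,0],"rot":[0,0,0],"jaw":220}]' 45; python3 meas.py
python3 -m jog '[{"slide":[0,0,0],"rot":[0,-8,0],"jaw":220},{"slide":[0,0,0],"rot":[0,-16,0],"jaw":220},{"slide":[0,0,0],"rot":[0,-22,0],"jaw":220},{"slide":[0,0,0],"rot":[0,-22,0],"jaw":220},{"slide":[0,0,0],"rot":[0,-22,0],"jaw":220},{"slide":[0,0,0],"rot":[0,-22,0],"jaw":220},{"slide":[0,0,0],"rot":[0,-15,0],"jaw":220},{"slide":[0,0,0],"rot":[0,-8,0],"jaw":220},{"slide":[0,0,0],"rot":[0,-2,0],"jaw":220},{"slide":[0,0,0],"rot":[0,0,0],"jaw":220},{"slide":[0,0,0],"rot":[0,0,0],"jaw":220},{"slide":[0,0,0],"rot":[0,0,0],"jaw":220}]' 45; python3 meas.py
```

```text
t: 6.4
tcp_pos: [0.5241, 0.0611, 0.2094]
eef_rot: [-3.139, -0.001, 0.277]
ft_force: [0.0, 0.4, -5.6]
finger_gap: 0.0456
t 6.8 M tool mean [-0.003 -0.013 -0.012] sd/sqrt n [0.01  0.013 0.007] F [ 0.17  0.   -5.39] rpy [ 3.14e+00 -1.00e-03  2.77e-01] pos [0.5229 0.0601 0.2099]
t: 8.0
tcp_pos: [0.5224, 0.0596, 0.2106]
eef_rot: [3.138, -0.001, 0.276]
ft_force: [-0.2, -0.0, -5.0]
finger_gap: 0.0457
t 8.4 M tool mean [ 0.004  0.004 -0.005] sd/sqrt n [0.004 0.005 0.01 ] F [ 0.    0.07 -5.69] rpy [-3.141e+00  1.000e-03  2.780e-01] pos [0.5231 0.0608 0.2092]
```

```bash
python3 -m jog '[{"slide":[0,0,0],"rot":[0,8,0],"jaw":220},{"slide":[0,0,0],"rot":[0,16,0],"jaw":220},{"slide":[0,0,0],"rot":[0,22,0],"jaw":220},{"slide":[0,0,0],"rot":[0,22,0],"jaw":220},{"slide":[0,0,0],"rot":[0,22,0],"jaw":220},{"slide":[0,0,0],"rot":[0,22,0],"jaw":220},{"slide":[0,0,0],"rot":[0,15,0],"jaw":220},{"slide":[0,0,0],"rot":[0,8,0],"jaw":220},{"slide":[0,0,0],"rot":[0,2,0],"jaw":220},{"slide":[0,0,0],"rot":[0,0,0],"jaw":220},{"slide":[0,0,0],"rot":[0,0,0],"jaw":220},{"slide":[0,0,0],"rot":[0,0,0],"jaw":220}]' 45; python3 meas.py
```

```text
t: 9.6
tcp_pos: [0.5242, 0.0613, 0.2096]
eef_rot: [-3.139, -0.002, 0.277]
ft_force: [0.4, 0.7, -6.0]
finger_gap: 0.0455
t 10.0 M tool mean [ 0.007 -0.015  0.003] sd/sqrt n [0.007 0.009 0.01 ] F [ 0.15  0.46 -5.54] rpy [ 3.14e+00 -1.00e-03  2.76e-01] pos [0.5228 0.0601 0.2098]
```

```bash
python3 -m jog '[{"slide":[0,0,4],"rot":[0,0,0],"jaw":220},{"slide":[0,0,8],"rot":[0,0,0],"jaw":220},{"slide":[0,0,11],"rot":[0,0,0],"jaw":220},{"slide":[0,0,13],"rot":[0,0,0],"jaw":220},{"slide":[0,0,14],"rot":[0,0,0],"jaw":220},{"slide":[0,0,14.6],"rot":[0,0,0],"jaw":220},{"slide":[0,0,15],"rot":[0,0,0],"jaw":220},{"slide":[0,0,15.2],"rot":[0,0,0],"jaw":220},{"slide":[0,0,15.4],"rot":[0,0,0],"jaw":220},{"slide":[0,0,15.6],"rot":[0,0,0],"jaw":220},{"slide":[0,0,15.8],"rot":[0,0,0],"jaw":220},{"slide":[0,0,16],"rot":[0,0,0],"jaw":220},{"slide":[0,0,16.15],"rot":[0,0,0],"jaw":220},{"slide":[0,0,16.3],"rot":[0,0,0],"jaw":220},{"slide":[0,0,16.4],"rot":[0,0,0],"jaw":220},{"slide":[0,0,16.5],"rot":[0,0,0],"jaw":220},{"slide":[0,0,16.5],"rot":[0,0,0],"jaw":220}]' 45
python3 - <<'E'
from plan import *
for i in range(3): rel([]); bot.read_camera("scene")
E
```

```text
t: 11.7
tcp_pos: [0.523, 0.0604, 0.0446]
eef_rot: [3.141, 0.0, 0.277]
ft_force: [-0.8, -0.1, -4.9]
finger_gap: 0.046
t 11.7 pos [0.523  0.0604 0.0446] rpy [3.1414e+00 1.0000e-04 2.7700e-01] F [-0.8 -0.1 -4.9] M [-0.003  0.137  0.014] gap 0.046
t 11.75 pos [0.523  0.0604 0.0446] rpy [3.1414 0.     0.2769] F [-0.3  0.1 -4.1] M [-0.069  0.142 -0.007] gap 0.0456
t 11.8 pos [0.523  0.0604 0.0446] rpy [3.1415 0.     0.2769] F [-1.  -0.  -4.5] M [-0.067  0.164 -0.026] gap 0.0457
```

```bash
python3 -m jog '[{"slide":[0,0,0.05],"rot":[0,0,0],"jaw":220},{"slide":[0,0,0.1],"rot":[0,0,0],"jaw":220},{"slide":[0,0,0.1],"rot":[0,0,0],"jaw":220}]' 20
python3 - <<'E'
from plan import *
rel([])
E
```

```text
t: 12.15
tcp_pos: [0.5231, 0.0604, 0.0444]
eef_rot: [3.141, 0.0, 0.277]
ft_force: [-3.6, -1.0, 5.9]
finger_gap: 0.0462
t 12.15 pos [0.5231 0.0604 0.0444] rpy [3.1408e+00 3.0000e-04 2.7690e-01] F [-3.6 -1.   5.9] M [-0.251  0.896 -0.004] gap 0.0462
```

```bash
python3 -m jog '[{"slide":[0,0,0],"rot":[0,0,0],"jaw":100},{"slide":[0,0,0],"rot":[0,0,0],"jaw":50},{"slide":[0,0,0],"rot":[0,0,0],"jaw":0},{"slide":[0,0,0],"rot":[0,0,0],"jaw":0},{"slide":[0,0,-2],"rot":[0,0,0],"jaw":0},{"slide":[0,0,-5],"rot":[0,0,0],"jaw":0},{"slide":[0,0,-9],"rot":[0,0,0],"jaw":0},{"slide":[0,-4,-10],"rot":[0,0,0],"jaw":0},{"slide":[0,-8,-10],"rot":[0,0,0],"jaw":0},{"slide":[0,-10,-10],"rot":[0,0,0],"jaw":0},{"slide":[0,-10,-10],"rot":[0,0,0],"jaw":0},{"slide":[0,-10,-7],"rot":[0,0,0],"jaw":0},{"slide":[0,-10,-4],"rot":[0,0,0],"jaw":0},{"slide":[0,-10,-1.5],"rot":[0,0,0],"jaw":0},{"slide":[0,-10,-0.4],"rot":[0,0,0],"jaw":0},{"slide":[0,-10,-0.1],"rot":[0,0,0],"jaw":0},{"slide":[0,-10,-0.1],"rot":[0,0,0],"jaw":0}]' 20
python3 - <<'E'
from plan import *
im2=bot.read_camera("scene")[:,:,::-1];im=bot.read_camera("top")[:,:,::-1]
rel([((*seat(RK,0,0),.045),RK[2])])
cv2.imwrite("pics/g3.png",np.hstack([cv2.resize(im2[150:250,260:385],(500,400)),cv2.resize(im[140:240,280:355],(300,400))]))
E
```

```text
t: 13.85
tcp_pos: [0.4961, 0.1564, 0.0449]
eef_rot: [-3.141, -0.0, 0.276]
ft_force: [0.4, -0.2, 1.4]
finger_gap: 0.0868
t 13.95 pos [0.4967 0.1567 0.0457] rpy [ 3.1413e+00 -2.0000e-03  2.7660e-01] F [1.2 0.8 0.2] M [0.01  0.033 0.013] gap 0.0869
slide [-0.09 -0.09  0.07] rot [ 0.02 -0.12 -0.01]
```

View pics/g3.png

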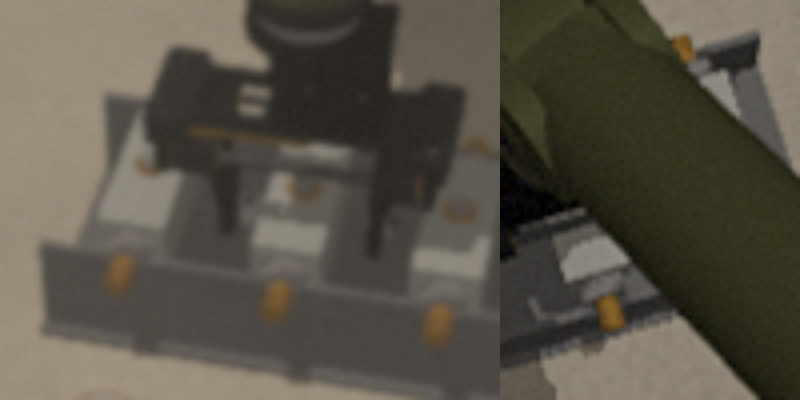

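The first valve is back in its notches and looks seated. The fingers now straddle the middle valve at about (300,200) in this view.

```bash
python3 -m jog '[{"slide":[0,0,0],"rot":[0,0,0],"jaw":80},{"slide":[0,0,0],"rot":[0,0,0],"jaw":100},{"slide":[0,0,0],"rot":[0,0,0],"jaw":110},{"slide":[0,0,0],"rot":[0,0,0],"jaw":120},{"slide":[0,0,0],"rot":[0,0,0],"jaw":130},{"slide":[0,0,0],"rot":[0,0,0],"jaw":180},{"slide":[0,0,0],"rot":[0,0,0],"jaw":180}]' 15;  python3 -m jog '[{"slide":[0,0,-0.3],"rot":[0,0,0],"jaw":200},{"slide":[0,0,-0.8],"rot":[0,0,0],"jaw":200},{"slide":[0,0,-1.5],"rot":[0,0,0],"jaw":200},{"slide":[0,0,-2.5],"rot":[0,0,0],"jaw":200},{"slide":[0,0,-2.5],"rot":[0,0,0],"jaw":200}]' 15; python3 -m jog '[{"slide":[0,0,0],"rot":[0,0,0],"jaw":220},{"slide":[0,0,-2],"rot":[0,0,0],"jaw":220},{"slide":[0,0,-5],"rot":[0,0,0],"jaw":220},{"slide":[0,0,-8],"rot":[0,0,0],"jaw":220},{"slide":[0,0,-11],"rot":[0,0,0],"jaw":220},{"slide":[0,0,-13],"rot":[0,0,0],"jaw":220},{"slide":[0,0,-14],"rot":[0,0,0],"jaw":220},{"slide":[0,0,-14],"rot":[0,0,0],"jaw":220},{"slide":[0,0,-14],"rot":[0,0,0],"jaw":220}]' 45
python3 - <<'E'
from plan import *
rel([])
E
```

```text
t: 14.65
tcp_pos: [0.4956, 0.1566, 0.0445]
eef_rot: [3.142, 0.0, 0.277]
ft_force: [0.1, -0.9, 0.2]
finger_gap: 0.0458
t: 15.15
tcp_pos: [0.4968, 0.157, 0.0712]
eef_rot: [3.141, -0.003, 0.277]
ft_force: [1.3, 0.3, -6.0]
finger_gap: 0.0455
t: 16.05
tcp_pos: [0.4949, 0.1562, 0.2083]
eef_rot: [3.141, 0.002, 0.277]
ft_force: [0.2, -0.3, -5.8]
finger_gap: 0.046
t 16.05 pos [0.4949 0.1562 0.2083] rpy [3.1414e+00 1.9000e-03 2.7690e-01] F [ 0.2 -0.3 -5.8] M [ 0.028 -0.017  0.019] gap 0.046
```

```bash
python3 -m jog '[{"slide":[0,0,0],"rot":[0,8,0],"jaw":220},{"slide":[0,0,0],"rot":[0,16,0],"jaw":220},{"slide":[0,0,0],"rot":[0,22,0],"jaw":220},{"slide":[0,0,0],"rot":[0,22,0],"jaw":220},{"slide":[0,0,0],"rot":[0,22,0],"jaw":220},{"slide":[0,0,0],"rot":[0,22,0],"jaw":220},{"slide":[0,0,0],"rot":[0,15,0],"jaw":220},{"slide":[0,0,0],"rot":[0,8,0],"jaw":220},{"slide":[0,0,0],"rot":[0,2,0],"jaw":220},{"slide":[0,0,0],"rot":[0,0,0],"jaw":220},{"slide":[0,0,0],"rot":[0,0,0],"jaw":220},{"slide":[0,0,0],"rot":[0,0,0],"jaw":220}]' 45; python3 meas.py
python3 -m jog '[{"slide":[0,0,0],"rot":[0,-8,0],"jaw":220},{"slide":[0,0,0],"rot":[0,-16,0],"jaw":220},{"slide":[0,0,0],"rot":[0,-22,0],"jaw":220},{"slide":[0,0,0],"rot":[0,-22,0],"jaw":220},{"slide":[0,0,0],"rot":[0,-22,0],"jaw":220},{"slide":[0,0,0],"rot":[0,-22,0],"jaw":220},{"slide":[0,0,0],"rot":[0,-15,0],"jaw":220},{"slide":[0,0,0],"rot":[0,-8,0],"jaw":220},{"slide":[0,0,0],"rot":[0,-2,0],"jaw":220},{"slide":[0,0,0],"rot":[0,0,0],"jaw":220},{"slide":[0,0,0],"rot":[0,0,0],"jaw":220},{"slide":[0,0,0],"rot":[0,0,0],"jaw":220}]' 45; python3 meas.py
```

```text
t: 17.25
tcp_pos: [0.496, 0.1573, 0.2091]
eef_rot: [-3.139, -0.0, 0.277]
ft_force: [0.4, 0.5, -6.1]
finger_gap: 0.0456
t 17.65 M tool mean [-0.005  0.007  0.011] sd/sqrt n [0.01  0.007 0.005] F [-0.06 -0.11 -6.42] rpy [ 3.14e+00 -1.00e-03  2.77e-01] pos [0.4955 0.1564 0.2099]
t: 18.85
tcp_pos: [0.4951, 0.1559, 0.2104]
eef_rot: [3.138, -0.001, 0.276]
ft_force: [0.1, -0.4, -5.8]
finger_gap: 0.0461
t 19.25 M tool mean [-0.015 -0.009  0.005] sd/sqrt n [0.011 0.008 0.009] F [-0.08 -0.14 -6.54] rpy [-3.14e+00  1.00e-03  2.77e-01] pos [0.4957 0.1569 0.2092]
```

The middle valve shows nothing running in it either. I'll put it back and take the third.

```bash
python3 -m jog '[{"slide":[0,0,4],"rot":[0,0,0],"jaw":220},{"slide":[0,0,8],"rot":[0,0,0],"jaw":220},{"slide":[0,0,11],"rot":[0,0,0],"jaw":220},{"slide":[0,0,13],"rot":[0,0,0],"jaw":220},{"slide":[0,0,14],"rot":[0,0,0],"jaw":220},{"slide":[0,0,14.6],"rot":[0,0,0],"jaw":220},{"slide":[0,0,15],"rot":[0,0,0],"jaw":220},{"slide":[0,0,15.2],"rot":[0,0,0],"jaw":220},{"slide":[0,0,15.4],"rot":[0,0,0],"jaw":220},{"slide":[0,0,15.6],"rot":[0,0,0],"jaw":220},{"slide":[0,0,15.8],"rot":[0,0,0],"jaw":220},{"slide":[0,0,16],"rot":[0,0,0],"jaw":220},{"slide":[0,0,16.15],"rot":[0,0,0],"jaw":220},{"slide":[0,0,16.3],"rot":[0,0,0],"jaw":220},{"slide":[0,0,16.4],"rot":[0,0,0],"jaw":220},{"slide":[0,0,16.5],"rot":[0,0,0],"jaw":220},{"slide":[0,0,16.5],"rot":[0,0,0],"jaw":220}]' 45; python3 -m jog '[{"slide":[0,0,0.05],"rot":[0,0,0],"jaw":220},{"slide":[0,0,0.1],"rot":[0,0,0],"jaw":220},{"slide":[0,0,0.1],"rot":[0,0,0],"jaw":220}]' 20
python3 - <<'E'
from plan import *
rel([])
E
```

```text
t: 20.95
tcp_pos: [0.4957, 0.1566, 0.0446]
eef_rot: [3.141, 0.0, 0.277]
ft_force: [-0.8, -0.3, -5.1]
finger_gap: 0.0458
t: 21.25
tcp_pos: [0.4957, 0.1566, 0.0444]
eef_rot: [3.141, 0.0, 0.277]
ft_force: [-3.4, -1.8, 5.3]
finger_gap: 0.046
t 21.25 pos [0.4957 0.1566 0.0444] rpy [3.1407e+00 2.0000e-04 2.7690e-01] F [-3.4 -1.8  5.3] M [-0.363  0.884 -0.011] gap 0.046
```

```bash
python3 -m jog '[{"slide":[0,0,0],"rot":[0,0,0],"jaw":100},{"slide":[0,0,0],"rot":[0,0,0],"jaw":50},{"slide":[0,0,0],"rot":[0,0,0],"jaw":0},{"slide":[0,0,0],"rot":[0,0,0],"jaw":0},{"slide":[0,0,-2],"rot":[0,0,0],"jaw":0},{"slide":[0,0,-5],"rot":[0,0,0],"jaw":0},{"slide":[0,0,-9],"rot":[0,0,0],"jaw":0},{"slide":[0,-4,-10],"rot":[0,0,0],"jaw":0},{"slide":[0,-8,-10],"rot":[0,0,0],"jaw":0},{"slide":[0,-10,-10],"rot":[0,0,0],"jaw":0},{"slide":[0,-10,-10],"rot":[0,0,0],"jaw":0},{"slide":[0,-10,-7],"rot":[0,0,0],"jaw":0},{"slide":[0,-10,-4],"rot":[0,0,0],"jaw":0},{"slide":[0,-10,-1.5],"rot":[0,0,0],"jaw":0},{"slide":[0,-10,-0.4],"rot":[0,0,0],"jaw":0},{"slide":[0,-10,-0.1],"rot":[0,0,0],"jaw":0},{"slide":[0,-10,-0.1],"rot":[0,0,0],"jaw":0}]' 20
python3 - <<'E'
from plan import *
im2=bot.read_camera("scene")[:,:,::-1];im=bot.read_camera("top")[:,:,::-1]
rel([((*seat(RK,0,.1),.045),RK[2])])
cv2.imwrite("pics/g4.png",np.hstack([cv2.resize(im2[150:250,275:400],(500,400)),cv2.resize(im[140:240,280:355],(300,400))]))
E
```

```text
t: 22.95
tcp_pos: [0.4688, 0.2527, 0.0449]
eef_rot: [-3.141, -0.0, 0.276]
ft_force: [0.7, 0.9, -0.3]
finger_gap: 0.087
t 23.05 pos [0.4693 0.2531 0.0457] rpy [-3.1415e+00 -2.1000e-03  2.7670e-01] F [ 0.4 -0.2  0.3] M [ 0.007  0.04  -0.016] gap 0.0872
slide [-0.09 -0.06  0.07] rot [-0.   -0.12  0.  ]
```

View pics/g4.png

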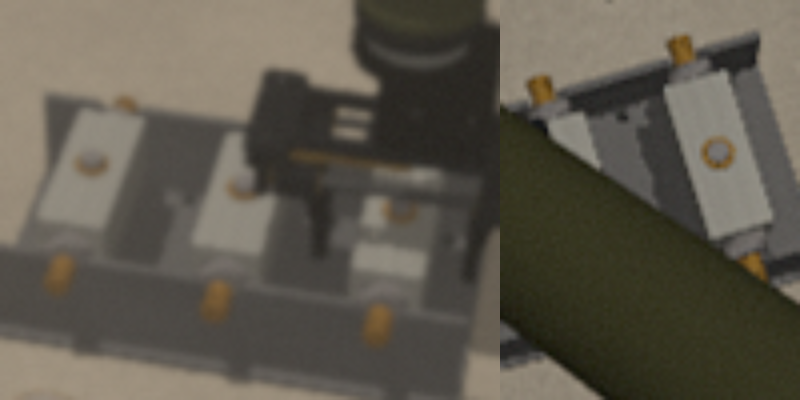

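The first two valves are back level in their places, with plugs at (92,160) and (242,185) in this view. The fingers straddle the third.

```bash
python3 -m jog '[{"slide":[0,0,0],"rot":[0,0,0],"jaw":80},{"slide":[0,0,0],"rot":[0,0,0],"jaw":100},{"slide":[0,0,0],"rot":[0,0,0],"jaw":110},{"slide":[0,0,0],"rot":[0,0,0],"jaw":120},{"slide":[0,0,0],"rot":[0,0,0],"jaw":130},{"slide":[0,0,0],"rot":[0,0,0],"jaw":180},{"slide":[0,0,0],"rot":[0,0,0],"jaw":180}]' 15;  python3 -m jog '[{"slide":[0,0,-0.3],"rot":[0,0,0],"jaw":200},{"slide":[0,0,-0.8],"rot":[0,0,0],"jaw":200},{"slide":[0,0,-1.5],"rot":[0,0,0],"jaw":200},{"slide":[0,0,-2.5],"rot":[0,0,0],"jaw":200},{"slide":[0,0,-2.5],"rot":[0,0,0],"jaw":200}]' 15; python3 -m jog '[{"slide":[0,0,0],"rot":[0,0,0],"jaw":220},{"slide":[0,0,-2],"rot":[0,0,0],"jaw":220},{"slide":[0,0,-5],"rot":[0,0,0],"jaw":220},{"slide":[0,0,-8],"rot":[0,0,0],"jaw":220},{"slide":[0,0,-11],"rot":[0,0,0],"jaw":220},{"slide":[0,0,-13],"rot":[0,0,0],"jaw":220},{"slide":[0,0,-14],"rot":[0,0,0],"jaw":220},{"slide":[0,0,-14],"rot":[0,0,0],"jaw":220},{"slide":[0,0,-14],"rot":[0,0,0],"jaw":220}]' 45
python3 - <<'E'
from plan import *
rel([])
E
python3 -m jog '[{"slide":[0,0,0],"rot":[0,8,0],"jaw":220},{"slide":[0,0,0],"rot":[0,16,0],"jaw":220},{"slide":[0,0,0],"rot":[0,22,0],"jaw":220},{"slide":[0,0,0],"rot":[0,22,0],"jaw":220},{"slide":[0,0,0],"rot":[0,22,0],"jaw":220},{"slide":[0,0,0],"rot":[0,22,0],"jaw":220},{"slide":[0,0,0],"rot":[0,15,0],"jaw":220},{"slide":[0,0,0],"rot":[0,8,0],"jaw":220},{"slide":[0,0,0],"rot":[0,2,0],"jaw":220},{"slide":[0,0,0],"rot":[0,0,0],"jaw":220},{"slide":[0,0,0],"rot":[0,0,0],"jaw":220},{"slide":[0,0,0],"rot":[0,0,0],"jaw":220}]' 45; python3 meas.py
python3 -m jog '[{"slide":[0,0,0],"rot":[0,-8,0],"jaw":220},{"slide":[0,0,0],"rot":[0,-16,0],"jaw":220},{"slide":[0,0,0],"rot":[0,-22,0],"jaw":220},{"slide":[0,0,0],"rot":[0,-22,0],"jaw":220},{"slide":[0,0,0],"rot":[0,-22,0],"jaw":220},{"slide":[0,0,0],"rot":[0,-22,0],"jaw":220},{"slide":[0,0,0],"rot":[0,-15,0],"jaw":220},{"slide":[0,0,0],"rot":[0,-8,0],"jaw":220},{"slide":[0,0,0],"rot":[0,-2,0],"jaw":220},{"slide":[0,0,0],"rot":[0,0,0],"jaw":220},{"slide":[0,0,0],"rot":[0,0,0],"jaw":220},{"slide":[0,0,0],"rot":[0,0,0],"jaw":220}]' 45; python3 meas.py
```

```text
t: 23.75
tcp_pos: [0.4682, 0.2528, 0.0445]
eef_rot: [3.142, 0.0, 0.277]
ft_force: [-0.5, -0.6, 0.2]
finger_gap: 0.0462
t: 24.25
tcp_pos: [0.4694, 0.2535, 0.0712]
eef_rot: [-3.141, -0.003, 0.277]
ft_force: [1.0, 0.4, -6.6]
finger_gap: 0.0458
t: 25.15
tcp_pos: [0.4677, 0.2522, 0.2083]
eef_rot: [3.141, 0.002, 0.277]
ft_force: [-0.1, 0.2, -7.5]
finger_gap: 0.0459
t 25.15 pos [0.4677 0.2522 0.2083] rpy [3.1411e+00 1.9000e-03 2.7680e-01] F [-0.1  0.2 -7.5] M [-0.054  0.015 -0.022] gap 0.0459
t: 26.35
tcp_pos: [0.4691, 0.2539, 0.2104]
eef_rot: [-3.14, -0.003, 0.277]
ft_force: [-1.2, 0.3, -6.1]
finger_gap: 0.0457
t 26.75 M tool mean [ 0.001  0.005 -0.014] sd/sqrt n [0.01  0.01  0.009] F [-0.18  0.24 -6.55] rpy [ 3.14e+00 -1.00e-03  2.77e-01] pos [0.4682 0.2525 0.21  ]
t: 27.95
tcp_pos: [0.4679, 0.252, 0.2102]
eef_rot: [3.138, -0.001, 0.276]
ft_force: [0.3, -0.0, -5.7]
finger_gap: 0.0456
t 28.35 M tool mean [0.007 0.044 0.004] sd/sqrt n [0.007 0.014 0.01 ] F [ 0.04 -0.   -6.38] rpy [-3.14e+00  1.00e-03  2.77e-01] pos [0.4683 0.2531 0.2093]
```

The third valve's result isn't clear, so I'll repeat it with the tilt checked and more readings.

```bash
cat > meas2.py <<'E'
from plan import *
import sys
n=int(sys.argv[1]); M=[]
for i in range(n):
    bot.read_camera("top") ; s=bot.read_state(); R=Ro.from_euler("xyz",[np.pi,0,s["eef_rot"][2]])
    M.append(R.inv().apply(s["moment"]))
M=np.array(M); print("t",round(s["t"],2),"My",M[:,1].round(3).tolist(),"mean",M.mean(0).round(3),"se",(M.std(0)/n**.5).round(3))
E
python3 -m jog '[{"slide":[0,0,0],"rot":[0,8,0],"jaw":220},{"slide":[0,0,0],"rot":[0,16,0],"jaw":220},{"slide":[0,0,0],"rot":[0,24,0],"jaw":220},{"slide":[0,0,0],"rot":[0,30,0],"jaw":220},{"slide":[0,0,0],"rot":[0,30,0],"jaw":220},{"slide":[0,0,0],"rot":[0,30,0],"jaw":220},{"slide":[0,0,0],"rot":[0,30,0],"jaw":220},{"slide":[0,0,0],"rot":[0,30,0],"jaw":220}]' 45; python3 meas2.py 8
python3 -m jog '[{"slide":[0,0,0],"rot":[0,-8,0],"jaw":220},{"slide":[0,0,0],"rot":[0,-16,0],"jaw":220},{"slide":[0,0,0],"rot":[0,-24,0],"jaw":220},{"slide":[0,0,0],"rot":[0,-30,0],"jaw":220},{"slide":[0,0,0],"rot":[0,-30,0],"jaw":220},{"slide":[0,0,0],"rot":[0,-30,0],"jaw":220},{"slide":[0,0,0],"rot":[0,-30,0],"jaw":220}]' 45; python3 meas2.py 14
```

```text
t: 29.15
tcp_pos: [0.4637, 0.256, 0.2065]
eef_rot: [-3.141, -0.517, 0.286]
ft_force: [-0.5, 0.8, -7.6]
finger_gap: 0.0455
t 29.55 My [-1.268, -1.188, -1.24, -1.224, -1.255, -1.197, -1.278, -1.258] mean [-0.016 -1.239 -0.002] se [0.012 0.011 0.008]
t: 30.25
tcp_pos: [0.4679, 0.2525, 0.2097]
eef_rot: [3.141, -0.002, 0.277]
ft_force: [0.8, 1.0, -7.2]
finger_gap: 0.0457
t 30.95 My [0.031, 0.003, 0.061, 0.034, 0.025, -0.05, 0.049, -0.008, 0.024, 0.023, 0.06, 0.068, -0.01, 0.038] mean [-0.007  0.025 -0.004] se [0.009 0.008 0.006]
```

```bash
python3 -m jog '[{"slide":[0,0,0],"rot":[0,-8,0],"jaw":220},{"slide":[0,0,0],"rot":[0,-16,0],"jaw":220},{"slide":[0,0,0],"rot":[0,-24,0],"jaw":220},{"slide":[0,0,0],"rot":[0,-30,0],"jaw":220},{"slide":[0,0,0],"rot":[0,-30,0],"jaw":220},{"slide":[0,0,0],"rot":[0,-30,0],"jaw":220},{"slide":[0,0,0],"rot":[0,-30,0],"jaw":220},{"slide":[0,0,0],"rot":[0,-22,0],"jaw":220},{"slide":[0,0,0],"rot":[0,-14,0],"jaw":220},{"slide":[0,0,0],"rot":[0,-6,0],"jaw":220},{"slide":[0,0,0],"rot":[0,0,0],"jaw":220},{"slide":[0,0,0],"rot":[0,0,0],"jaw":220},{"slide":[0,0,0],"rot":[0,0,0],"jaw":220},{"slide":[0,0,0],"rot":[0,0,0],"jaw":220}]' 45; python3 meas2.py 14
```

```text
t: 32.35
tcp_pos: [0.4689, 0.2527, 0.2104]
eef_rot: [3.141, -0.0, 0.276]
ft_force: [0.7, -0.3, -6.8]
finger_gap: 0.0453
t 33.05 My [0.054, 0.008, 0.053, 0.054, 0.015, -0.003, 0.013, 0.034, 0.043, 0.009, 0.044, 0.016, 0.111, 0.074] mean [-0.006  0.037 -0.005] se [0.006 0.008 0.006]
```

The moment change is too small on all three valves. I need to see whether the valve really tips with the tool, so I'll look while it is tilted.

```bash
python3 -m jog '[{"slide":[0,0,0],"rot":[0,8,0],"jaw":220},{"slide":[0,0,0],"rot":[0,16,0],"jaw":220},{"slide":[0,0,0],"rot":[0,24,0],"jaw":220},{"slide":[0,0,0],"rot":[0,28,0],"jaw":220},{"slide":[0,0,0],"rot":[0,28,0],"jaw":220},{"slide":[0,0,0],"rot":[0,28,0],"jaw":220},{"slide":[0,0,0],"rot":[0,28,0],"jaw":220}]' 45
python3 - <<'E'
from plan import *
im=bot.read_camera("scene")[:,:,::-1]; rel([])
cv2.imwrite("pics/tilt.png",cv2.resize(im[80:260,250:450],(720,600)[:2] if 0 else (660,594)))
E
```

```text
t: 33.75
tcp_pos: [0.4691, 0.2533, 0.2104]
eef_rot: [-3.141, -0.488, 0.276]
ft_force: [0.9, 0.4, -6.4]
finger_gap: 0.0456
t 33.8 pos [0.4692 0.2533 0.2102] rpy [-3.1405 -0.4882  0.2762] F [ 0.1  0.5 -7. ] M [-0.36   1.135 -0.003] gap 0.0461
```

View pics/tilt.png

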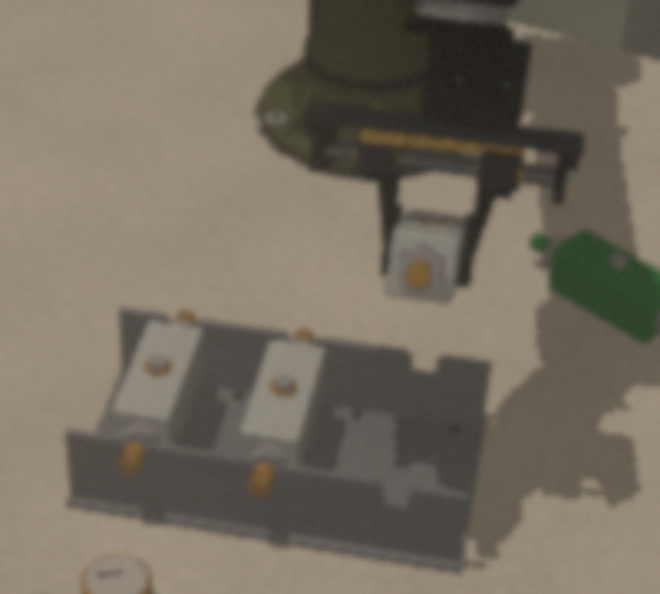

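The valve does tip with the tool: its end is toward the camera at (418,272). The third valve showed no shift even after long 30° tilts, so it is sound and goes back. The middle one got only a short 22° tilt and showed a small shift of the right sign, so I'll test it again with longer tilts.

```bash
python3 -m jog '[{"slide":[0,0,0],"rot":[0,-8,0],"jaw":220},{"slide":[0,0,0],"rot":[0,-16,0],"jaw":220},{"slide":[0,0,0],"rot":[0,-24,0],"jaw":220},{"slide":[0,0,0],"rot":[0,-28,0],"jaw":220},{"slide":[0,0,0],"rot":[0,-28,0],"jaw":220}]' 45
python3 - <<'E'
from plan import *
rel([((*seat(RK,0,.1),.045),RK[2])])
E
python3 -m jog '[{"slide":[0,0,4],"rot":[0,0,0],"jaw":220},{"slide":[0,0,8],"rot":[0,0,0],"jaw":220},{"slide":[0,0,11],"rot":[0,0,0],"jaw":220},{"slide":[0,0,13],"rot":[0,0,0],"jaw":220},{"slide":[0,0,14],"rot":[0,0,0],"jaw":220},{"slide":[0,0,14.6],"rot":[0,0,0],"jaw":220},{"slide":[0,0,15],"rot":[0,0,0],"jaw":220},{"slide":[0,0,15.2],"rot":[0,0,0],"jaw":220},{"slide":[0,0,15.4],"rot":[0,0,0],"jaw":220},{"slide":[0,0,15.6],"rot":[0,0,0],"jaw":220},{"slide":[0,0,15.8],"rot":[0,0,0],"jaw":220},{"slide":[0,0,16],"rot":[0,0,0],"jaw":220},{"slide":[0,0,16.15],"rot":[0,0,0],"jaw":220},{"slide":[0,0,16.3],"rot":[0,0,0],"jaw":220},{"slide":[0,0,16.45],"rot":[0,0,0],"jaw":220},{"slide":[0,0,16.55],"rot":[0,0,0],"jaw":220},{"slide":[0,0,16.6],"rot":[0,0,0],"jaw":220},{"slide":[0,0,16.6],"rot":[0,0,0],"jaw":220}]' 45
python3 - <<'E'
from plan import *
rel([])
E
```

```text
t: 34.3
tcp_pos: [0.4721, 0.2532, 0.2087]
eef_rot: [-3.139, 0.001, 0.274]
ft_force: [0.5, 0.0, -7.7]
finger_gap: 0.0455
t 34.3 pos [0.4721 0.2532 0.2087] rpy [-3.1387e+00  8.0000e-04  2.7430e-01] F [ 0.5  0.  -7.7] M [-0.026 -0.073  0.017] gap 0.0455
slide [-0.35 -0.09 16.37] rot [-0.16  0.05 -0.14]
t: 36.1
tcp_pos: [0.4684, 0.2528, 0.0444]
eef_rot: [3.141, -0.0, 0.277]
ft_force: [-3.2, -3.0, 4.2]
finger_gap: 0.0456
t 36.1 pos [0.4684 0.2528 0.0444] rpy [ 3.1412e+00 -1.0000e-04  2.7690e-01] F [-3.2 -3.   4.2] M [-0.484  0.88   0.05 ] gap 0.0456
```

```bash
python3 -m jog '[{"slide":[0,0,0],"rot":[0,0,0],"jaw":80},{"slide":[0,0,0],"rot":[0,0,0],"jaw":0},{"slide":[0,0,0],"rot":[0,0,0],"jaw":0},{"slide":[0,0,-3],"rot":[0,0,0],"jaw":0},{"slide":[0,0,-7],"rot":[0,0,0],"jaw":0},{"slide":[0,1,-10],"rot":[0,0,0],"jaw":0},{"slide":[0,5,-10],"rot":[0,0,0],"jaw":0},{"slide":[0,9,-10],"rot":[0,0,0],"jaw":0},{"slide":[0,10,-10],"rot":[0,0,0],"jaw":0},{"slide":[0,10,-7],"rot":[0,0,0],"jaw":0},{"slide":[0,10,-3.5],"rot":[0,0,0],"jaw":0},{"slide":[0,10,-1],"rot":[0,0,0],"jaw":0},{"slide":[0,10,-0.1],"rot":[0,0,0],"jaw":0},{"slide":[0,10,-0.1],"rot":[0,0,0],"jaw":80},{"slide":[0,10,-0.1],"rot":[0,0,0],"jaw":105},{"slide":[0,10,-0.1],"rot":[0,0,0],"jaw":120},{"slide":[0,10,-0.1],"rot":[0,0,0],"jaw":135},{"slide":[0,10,-0.1],"rot":[0,0,0],"jaw":180}]' 15; python3 -m jog '[{"slide":[0,0,-0.3],"rot":[0,0,0],"jaw":200},{"slide":[0,0,-0.8],"rot":[0,0,0],"jaw":200},{"slide":[0,0,-1.5],"rot":[0,0,0],"jaw":200},{"slide":[0,0,-2.5],"rot":[0,0,0],"jaw":200}]' 15; python3 -m jog '[{"slide":[0,0,-0.5],"rot":[0,0,0],"jaw":220},{"slide":[0,0,-3],"rot":[0,0,0],"jaw":220},{"slide":[0,0,-7],"rot":[0,0,0],"jaw":220},{"slide":[0,0,-11],"rot":[0,0,0],"jaw":220},{"slide":[0,0,-14],"rot":[0,0,0],"jaw":220},{"slide":[0,0,-14],"rot":[0,8,0],"jaw":220},{"slide":[0,0,-14],"rot":[0,16,0],"jaw":220},{"slide":[0,0,-14],"rot":[0,24,0],"jaw":220},{"slide":[0,0,-14],"rot":[0,32,0],"jaw":220},{"slide":[0,0,-14],"rot":[0,32,0],"jaw":220},{"slide":[0,0,-14],"rot":[0,32,0],"jaw":220},{"slide":[0,0,-14],"rot":[0,32,0],"jaw":220},{"slide":[0,0,-14],"rot":[0,24,0],"jaw":220},{"slide":[0,0,-14],"rot":[0,16,0],"jaw":220},{"slide":[0,0,-14],"rot":[0,8,0],"jaw":220},{"slide":[0,0,-14],"rot":[0,2,0],"jaw":220},{"slide":[0,0,-14],"rot":[0,0,0],"jaw":220},{"slide":[0,0,-14],"rot":[0,0,0],"jaw":220},{"slide":[0,0,-14],"rot":[0,0,0],"jaw":220}]' 45;  python3 meas2.py 10
python3 -m jog '[{"slide":[0,0,0],"rot":[0,-8,0],"jaw":220},{"slide":[0,0,0],"rot":[0,-16,0],"jaw":220},{"slide":[0,0,0],"rot":[0,-24,0],"jaw":220},{"slide":[0,0,0],"rot":[0,-32,0],"jaw":220},{"slide":[0,0,0],"rot":[0,-32,0],"jaw":220},{"slide":[0,0,0],"rot":[0,-32,0],"jaw":220},{"slide":[0,0,0],"rot":[0,-32,0],"jaw":220},{"slide":[0,0,0],"rot":[0,-24,0],"jaw":220},{"slide":[0,0,0],"rot":[0,-16,0],"jaw":220},{"slide":[0,0,0],"rot":[0,-8,0],"jaw":220},{"slide":[0,0,0],"rot":[0,-2,0],"jaw":220},{"slide":[0,0,0],"rot":[0,0,0],"jaw":220},{"slide":[0,0,0],"rot":[0,0,0],"jaw":220},{"slide":[0,0,0],"rot":[0,0,0],"jaw":220}]' 45;  python3 meas2.py 10
```

```text
t: 37.9
tcp_pos: [0.4962, 0.1567, 0.0454]
eef_rot: [3.141, -0.002, 0.277]
ft_force: [-0.1, 0.2, 0.4]
finger_gap: 0.0548
t: 38.3
tcp_pos: [0.4944, 0.1562, 0.069]
eef_rot: [-3.142, 0.003, 0.277]
ft_force: [-0.2, -0.6, -7.1]
finger_gap: 0.046
t: 40.2
tcp_pos: [0.4966, 0.1566, 0.2103]
eef_rot: [-3.141, -0.002, 0.276]
ft_force: [0.2, 0.2, -6.8]
finger_gap: 0.0454
t 40.7 My [0.054, 0.033, 0.074, -0.014, 0.045, 0.061, 0.038, 0.092, 0.014, 0.002] mean [-0.01   0.04   0.007] se [0.011 0.01  0.006]
t: 42.1
tcp_pos: [0.495, 0.1564, 0.2118]
eef_rot: [3.141, -0.003, 0.277]
ft_force: [0.7, 0.5, -6.0]
finger_gap: 0.0458
t 42.6 My [0.018, 0.053, 0.023, 0.003, 0.026, -0.034, -0.029, -0.064, -0.044, 0.056] mean [0.018 0.001 0.014] se [0.011 0.012 0.01 ]
```

```bash
python3 meas2.py 14; python3 -m jog '[{"slide":[0,0,0],"rot":[0,8,0],"jaw":220},{"slide":[0,0,0],"rot":[0,16,0],"jaw":220},{"slide":[0,0,0],"rot":[0,24,0],"jaw":220},{"slide":[0,0,0],"rot":[0,32,0],"jaw":220},{"slide":[0,0,0],"rot":[0,32,0],"jaw":220},{"slide":[0,0,0],"rot":[0,32,0],"jaw":220},{"slide":[0,0,0],"rot":[0,32,0],"jaw":220},{"slide":[0,0,0],"rot":[0,24,0],"jaw":220},{"slide":[0,0,0],"rot":[0,16,0],"jaw":220},{"slide":[0,0,0],"rot":[0,8,0],"jaw":220},{"slide":[0,0,0],"rot":[0,2,0],"jaw":220},{"slide":[0,0,0],"rot":[0,0,0],"jaw":220},{"slide":[0,0,0],"rot":[0,0,0],"jaw":220},{"slide":[0,0,0],"rot":[0,0,0],"jaw":220},{"slide":[0,0,0],"rot":[0,0,0],"jaw":220}]' 45;  python3 meas2.py 14
```

```text
t 43.3 My [-0.01, 0.001, -0.004, -0.02, -0.059, -0.008, -0.037, -0.003, 0.004, -0.041, -0.058, -0.019, 0.025, -0.034] mean [-0.004 -0.019  0.004] se [0.006 0.006 0.007]
t: 44.8
tcp_pos: [0.4959, 0.1567, 0.2106]
eef_rot: [3.141, -0.003, 0.277]
ft_force: [-0.1, 0.5, -6.2]
finger_gap: 0.046
t 45.5 My [0.057, 0.023, -0.009, 0.044, 0.039, -0.01, -0.0, 0.053, 0.075, 0.029, 0.052, 0.028, -0.032, 0.04] mean [ 0.003  0.028 -0.005] se [0.007 0.008 0.008]
```

Settled readings for the middle valve are −0.019 after tipping one way and +0.028 after the other. That has the right sign and repeats, unlike the other two, so the middle valve is the faulty one. Next I'll carry it over the tray.

Run:
```python
from plan import *
p=seat(TR,-.0012,0)
rel([((*p,.21),TR[2]),((*p,.14),TR[2])])
```

```text
t 45.5 pos [0.4956 0.1566 0.2094] rpy [3.1415e+00 1.0000e-04 2.7700e-01] F [-0.2 -0.7 -7.1] M [-0.045 -0.054 -0.   ] gap 0.0457
slide [-9.87 46.53 -0.05] rot [0.01 0.01 7.38]
slide [-9.87 46.53  6.95] rot [0.01 0.01 7.38]
```

```bash
python3 -m jog '[{"slide":[-0.6,2.8,0],"rot":[0,0,1],"jaw":220},{"slide":[-1.6,7.5,0],"rot":[0,0,2],"jaw":220},{"slide":[-2.6,12.2,0],"rot":[0,0,3],"jaw":220},{"slide":[-3.6,17,0],"rot":[0,0,4],"jaw":220},{"slide":[-4.6,21.7,0],"rot":[0,0,5],"jaw":220},{"slide":[-5.6,26.4,1],"rot":[0,0,6],"jaw":220},{"slide":[-6.6,31.1,2],"rot":[0,0,7],"jaw":220},{"slide":[-7.6,35.8,4],"rot":[0,0,7.4],"jaw":220},{"slide":[-8.6,40.5,6],"rot":[0,0,7.4],"jaw":220},{"slide":[-9.4,44.3,8],"rot":[0,0,7.4],"jaw":220},{"slide":[-9.87,46.5,9],"rot":[0,0,7.4],"jaw":220},{"slide":[-9.87,46.53,10],"rot":[0,0,7.4],"jaw":220},{"slide":[-9.87,46.53,10],"rot":[0,0,7.4],"jaw":220},{"slide":[-9.87,46.53,10],"rot":[0,0,7.4],"jaw":220},{"slide":[-9.87,46.53,10],"rot":[0,0,7.4],"jaw":220}]' 45
python3 - <<'E'
from plan import *
a=bot.read_camera("scene");b=bot.read_camera("top"); np.savez("im1.npz",scene=a,top=b)
rel([((*seat(TR,-.0012,0),.11),TR[2])])
cv2.imwrite("pics/h_s.png",cv2.resize(a[90:220,120:260,::-1],None,fx=5.6,fy=5.6//1 if 0 else 4.6,interpolation=cv2.INTER_CUBIC))
cv2.imwrite("pics/h_t.png",cv2.resize(b[100:240,400:530,::-1],None,fx=4,fy=4,interpolation=cv2.INTER_CUBIC))
E
```

```text
t: 47.0
tcp_pos: [0.5291, -0.3165, 0.1105]
eef_rot: [3.142, -0.002, 0.15]
ft_force: [-0.1, -0.2, -5.9]
finger_gap: 0.046
t 47.1 pos [ 0.5289 -0.317   0.1106] rpy [ 3.141e+00 -1.600e-03  1.498e-01] F [-0.4 -0.5 -5.9] M [-0.039 -0.06   0.019] gap 0.0456
slide [-0.11  0.08  0.06] rot [ 0.03 -0.09  0.09]
```

View pics/h_s.png

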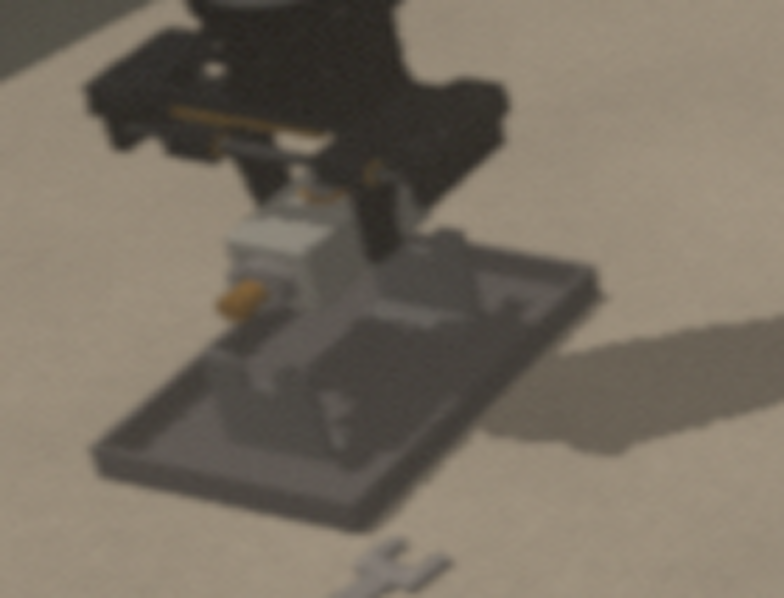

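View pics/h_t.png

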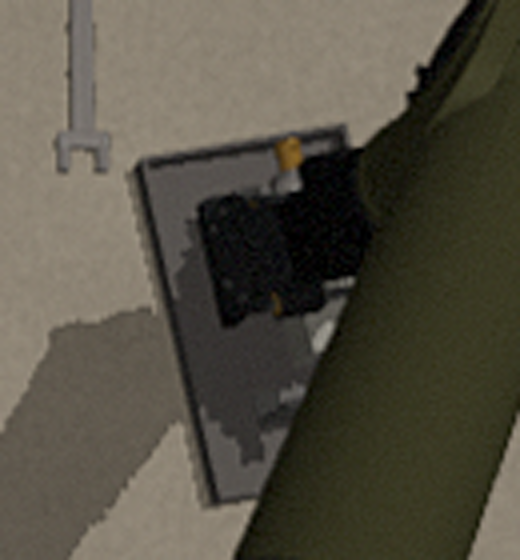

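```bash
cat > ov.py <<'E'
from plan import *
im0=np.load("im1.npz"); f=6
p=np.array([.5291,-.3172,.1100]); yaw=.148
outs=[]
for cam,(r0,r1,c0,c1) in (("scene",(115,215,135,255)),("top",(125,235,420,500))):
    im=cv2.resize(im0[cam][:,:,::-1],None,fx=f,fy=f,interpolation=cv2.INTER_CUBIC)
    def W(P,q): 
        c,s=np.cos(q[2]),np.sin(q[2]); P=np.array(P,float); return np.c_[q[0]+c*P[:,0]-s*P[:,1],q[1]+s*P[:,0]+c*P[:,1],P[:,2]]
    def box(q,x0,x1,y0,y1,z0,z1,col):
        P=np.array([(x,y,z) for x in(x0,x1) for y in(y0,y1) for z in(z0,z1)]); u=(proj(cam,W(P,q))+.5)*f-.5
        for i in range(8):
            for j in range(i+1,8):
                if (np.abs(P[i]-P[j])>1e-9).sum()==1: cv2.line(im,tuple(u[i].round().astype(int)),tuple(u[j].round().astype(int)),col,1,cv2.LINE_AA)
    zc=p[2]+.019-.002; q=(p[0],p[1],yaw); o=.0012
    box(q,-.055+o,.055+o,-.023,.023,zc-.023,zc+.023,(0,0,255))
    box(q,.069+o,.091+o,-.008,.008,zc-.008,zc+.008,(255,0,255)); box(q,-.091+o,-.069+o,-.008,.008,zc-.008,zc+.008,(255,0,255))
    q=TR; box(q,-.125,.125,-.075,.075,0,.025,(255,255,0))
    for s in(1,-1): box(q,s*.0715,s*.0775,-.03,.03,.004,.074,(0,255,0))
    cr=im[r0*f:r1*f,c0*f:c1*f]; cv2.imwrite(f"pics/o1_{cam}.png",cr)
E
python3 ov.py
```

```text
(no output)
```

View pics/o1_scene.png

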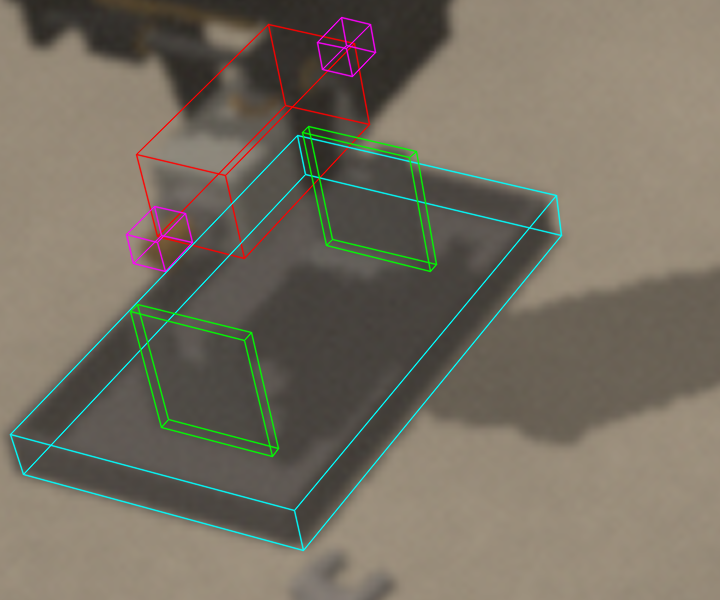

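```bash
python3 -c "
import cv2;i=cv2.imread('pics/o1_top.png');print(i.shape);cv2.imwrite('pics/o1_top2.png',i[:590])"
```

```text
(660, 480, 3)
```

View pics/o1_top2.png

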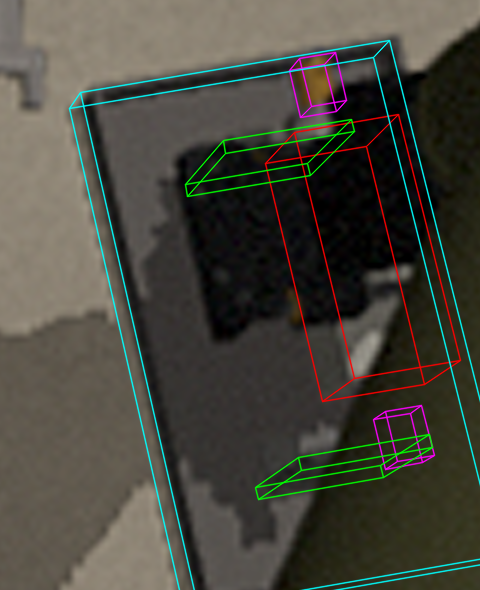

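Run:
```python
from plan import *
im=np.load("im1.npz")["scene"][100:175,145:235,::-1]
cv2.imwrite("pics/o2.png",cv2.convertScaleAbs(cv2.resize(im,None,fx=8,fy=8,interpolation=cv2.INTER_CUBIC),alpha=1.5))
```

```text
(no output)
```

View pics/o2.png

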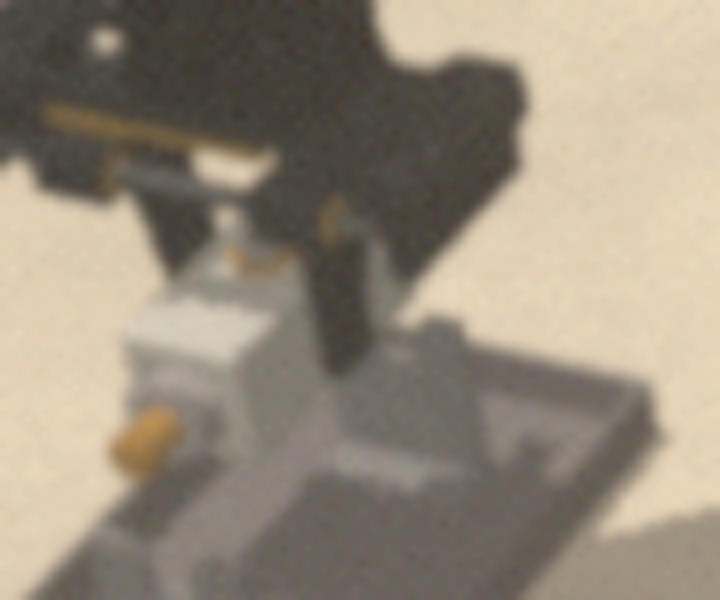

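Run:
```python
from plan import *
p=np.array([.5291,-.3172,.110]); y=.148; ex=np.array([np.cos(y),np.sin(y),0]); ey=np.array([-np.sin(y),np.cos(y),0]); ez=np.array([0,0,1])
f=lambda P:((proj("scene",P)[0]-[145,100])*8).round(0)
for n,o in (("tip",(.0922,0,.017)),("stubbase",(.0702,0,.017)),("blkFTL",(.0562,-.023,.040)),("blkFTR",(.0562,.023,.040)),("blkFBR",(.0562,.023,-.006)),("plug",(.0012,0,.047)),("fing in+x",(.0095,.023,0)),("fing out+x",(.0095,.036,0)),("fing in-x",(-.0095,.023,0))):
    print(n,f(p+o[0]*ex+o[1]*ey+o[2]*ez), ((proj("top",p+o[0]*ex+o[1]*ey+o[2]*ez)[0]-[400,100])*4).round(0))
```

```text
tip [110. 453.] [286. 139.]
stubbase [147. 415.] [294. 171.]
blkFTL [ 98. 322.] [344. 174.]
blkFTR [217. 350.] [274. 186.]
blkFBR [243. 460.] [255. 207.]
plug [242. 230.] [332. 259.]
fing in+x [312. 368.] [273. 271.]
fing out+x [345. 376.] [254. 275.]
fing in-x [341. 338.] [280. 299.]
```

```bash
python3 -m jog '[{"slide":[0,0,1],"rot":[0,0,0],"jaw":220},{"slide":[0,0,2],"rot":[0,0,0],"jaw":220},{"slide":[0,0,2.8],"rot":[0,0,0],"jaw":220},{"slide":[0,0,3],"rot":[0,0,0],"jaw":220},{"slide":[0,0,3],"rot":[0,0,0],"jaw":220},{"slide":[0,0,3],"rot":[0,0,0],"jaw":220}]' 45
python3 - <<'E'
from plan import *
a=bot.read_camera("scene");b=bot.read_camera("top"); np.savez("im2.npz",scene=a,top=b)
rel([((*seat(TR,-.0012,0),.08),TR[2])])
cv2.imwrite("pics/k_s.png",cv2.convertScaleAbs(cv2.resize(a[115:190,145:235,::-1],None,fx=8,fy=8,interpolation=cv2.INTER_CUBIC),alpha=1.6))
cv2.imwrite("pics/k_t.png",cv2.convertScaleAbs(cv2.resize(b[120:190,435:525,::-1],None,fx=8,fy=8,interpolation=cv2.INTER_CUBIC),alpha=1.6))
E
```

```text
t: 47.7
tcp_pos: [0.5281, -0.3182, 0.0796]
eef_rot: [3.141, -0.0, 0.148]
ft_force: [1.0, -0.4, -6.6]
finger_gap: 0.0456
t 47.8 pos [ 0.5283 -0.3183  0.08  ] rpy [ 3.1409e+00 -8.0000e-04  1.4770e-01] F [ 0.8  1.1 -5.3] M [ 0.022 -0.059 -0.011] gap 0.0455
slide [-0.03 -0.03  0.  ] rot [ 0.04 -0.04 -0.03]
```

View pics/k_s.png

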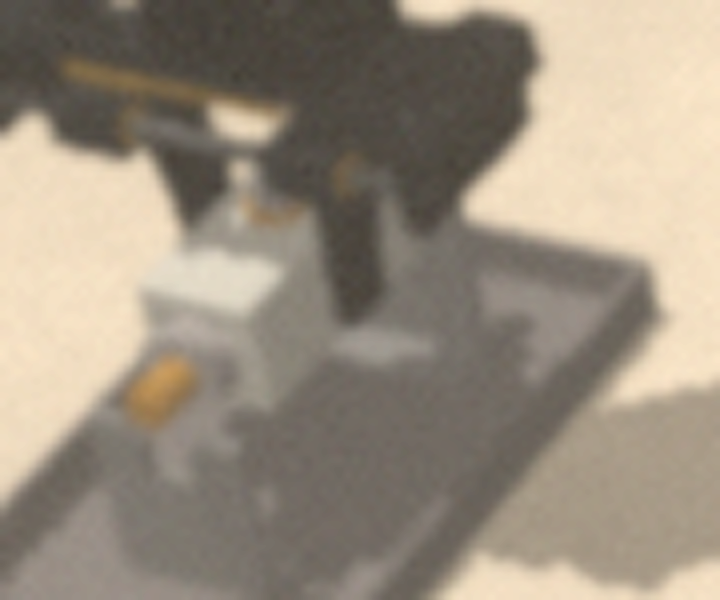

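View pics/k_t.png

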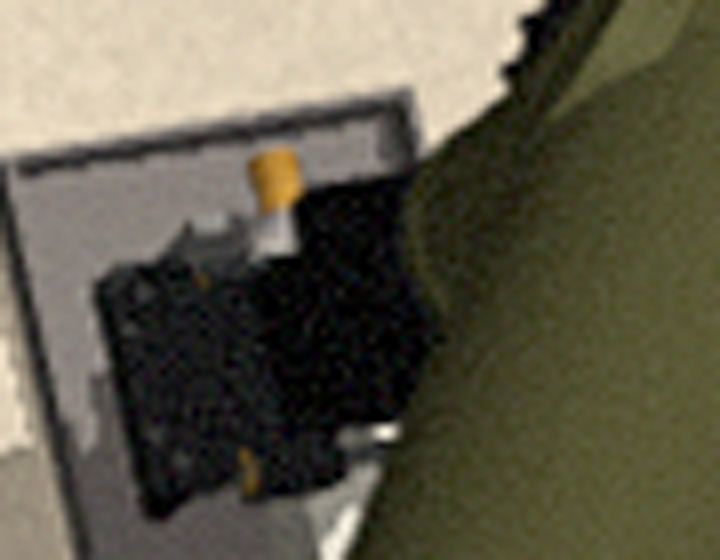

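Run:
```python
from plan import *
p=np.array([.5284,-.3182,.080]); y=.148
def fr(p,y,o): ex=np.array([np.cos(y),np.sin(y),0]); ey=np.array([-np.sin(y),np.cos(y),0]); return np.array(p)+o[0]*ex+o[1]*ey+np.array([0,0,o[2]])
def pr(n,P): print(n,"scene",((proj("scene",P)[0]-[145,115]+.5)*8-.5).round(0),"top",((proj("top",P)[0]-[435,120]+.5)*8-.5).round(0))
for n,o in (("tipbottom",(.091,0,.011)),("tip",(.091,0,.019)),("tiptop",(.091,0,.027)),("tip-y",(.091,-.008,.019)),("tip+y",(.091,.008,.019)),("base",(.069,0,.019)),("basetop",(.069,0,.027)),("FTL",(.055,-.023,.042)),("FTR",(.055,.023,.042)),("plugtop",(0,0,.049)),("fin+x",(.0095,.023,0)),("fout+x",(.0095,.036,0))): pr(n,fr(p,y,o))
q=(TR[0],TR[1],0)
for n,o in (("plTL",(.0775,-.03,.074)),("chamL",(.0775,-.0155,.074)),("notchL floor",(.0775,-.0095,.054)),("notchR floor",(.0775,.0095,.054)),("chamR",(.0775,.0155,.074)),("plTR",(.0775,.03,.074)),("trayFL",(.125,-.075,.025)),("tray BR",(-.125,.075,.025)),("tray+x+y",(.125,.075,.025))): pr(n,fr(q,TR[2],o))
```

```text
tipbottom scene [137. 418.] top [269. 162.]
tip scene [132. 399.] top [276. 154.]
tiptop scene [127. 380.] top [282. 147.]
tip-y scene [112. 394.] top [299. 150.]
tip+y scene [153. 404.] top [252. 158.]
base scene [169. 361.] top [291. 216.]
basetop scene [164. 342.] top [298. 209.]
FTL scene [119. 269.] top [389. 224.]
FTR scene [237. 297.] top [252. 247.]
plugtop scene [262. 176.] top [366. 389.]
fin+x scene [330. 319.] top [249. 412.]
fout+x scene [362. 327.] top [211. 418.]
plTL scene [ 93. 415.] top [348. 198.]
chamL scene [130. 425.] top [307. 205.]
notchL floor scene [157. 473.] top [273. 226.]
notchR floor scene [204. 486.] top [220. 235.]
chamR scene [208. 444.] top [218. 220.]
plTR scene [245. 454.] top [177. 227.]
trayFL scene [-66. 579.] top [399.  93.]
tray BR scene [661. 261.] top [144. 851.]
tray+x+y scene [312. 680.] top [-13. 163.]
```

Run:
```python
from plan import *
D=np.load("im2.npz"); D0=np.load("im0.npz")
def go(a,r0,r1,c0,c1,f): 
    x=cv2.resize(a[r0:r1,c0:c1,::-1],None,fx=f,fy=f,interpolation=cv2.INTER_CUBIC).astype(float); x=np.clip((x-40)*2.6,0,255); return x.astype(np.uint8)
A=go(D["scene"],155,190,150,185,11); B=go(D0["scene"],155,190,150,185,11)
cv2.imwrite("pics/n.png",np.hstack([A,B]))
A=go(D["top"],125,165,435,485,7); B=go(D0["top"],125,165,435,485,7)
cv2.imwrite("pics/nt.png",np.hstack([A,B]))
```

```text
(no output)
```

View pics/n.png

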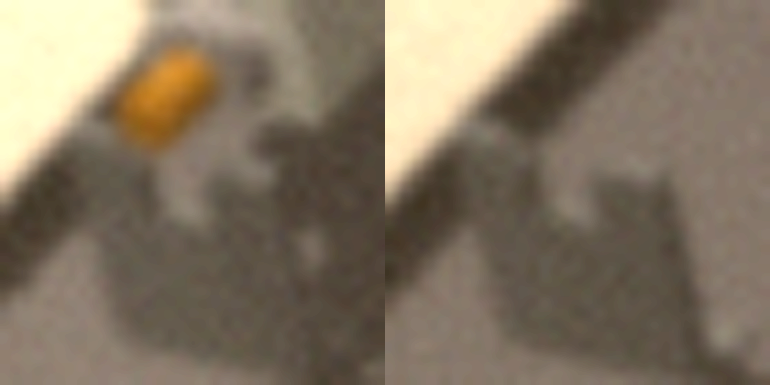

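View pics/nt.png

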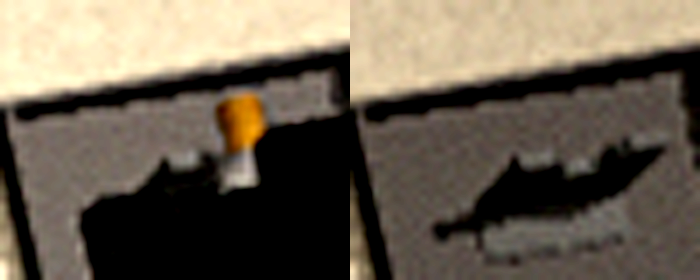

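The enlarged notch shows the stub sitting about 4 mm too far to +y of it in both pictures. I'll shift the tool +y 0.4 cm, then lower slowly.

```bash
python3 -m jog '[{"slide":[0,0.2,0.3],"rot":[0,0,0],"jaw":220},{"slide":[0,0.4,0.7],"rot":[0,0,0],"jaw":220},{"slide":[0,0.4,1],"rot":[0,0,0],"jaw":220},{"slide":[0,0.4,1.2],"rot":[0,0,0],"jaw":220},{"slide":[0,0.4,1.2],"rot":[0,0,0],"jaw":220},{"slide":[0,0.4,1.2],"rot":[0,0,0],"jaw":220}]' 40
python3 - <<'E'
from plan import *
D={c:bot.read_camera(c) for c in("scene","top")}
rel([])
def go(a,r0,r1,c0,c1,f): 
    x=cv2.resize(a[r0:r1,c0:c1,::-1],None,fx=f,fy=f,interpolation=cv2.INTER_CUBIC).astype(float); x=np.clip((x-30)*2.6,0,255); return x.astype(np.uint8)
cv2.imwrite("pics/n2.png",np.hstack([go(D["scene"],145,190,145,195,9),go(D["top"],125,170,440,475,9)]))
E
```

```text
t: 48.4
tcp_pos: [0.5284, -0.3218, 0.0674]
eef_rot: [-3.141, 0.0, 0.148]
ft_force: [-0.5, -0.1, -7.1]
finger_gap: 0.0454
t 48.5 pos [ 0.5284 -0.3219  0.0676] rpy [3.1415e+00 1.0000e-04 1.4780e-01] F [ 0.5 -0.3 -6.8] M [ 0.035 -0.03  -0.012] gap 0.0457
```

View pics/n2.png

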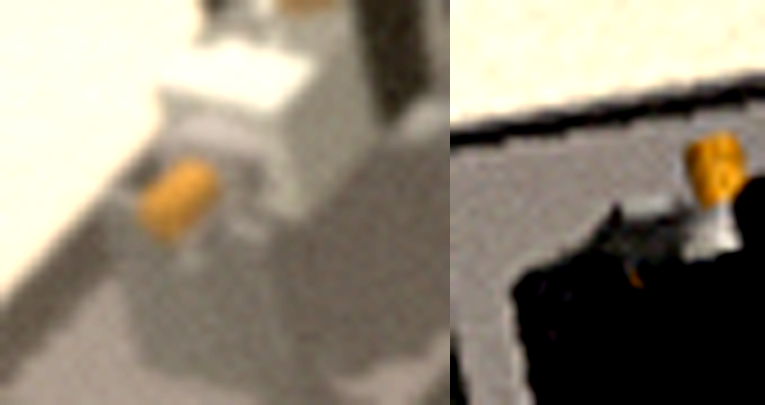

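```bash
python3 -m jog '[{"slide":[0,0,0.2],"rot":[0,0,0],"jaw":220},{"slide":[0,0,0.4],"rot":[0,0,0],"jaw":220},{"slide":[0,0,0.6],"rot":[0,0,0],"jaw":220},{"slide":[0,0,0.8],"rot":[0,0,0],"jaw":220},{"slide":[0,0,0.95],"rot":[0,0,0],"jaw":220},{"slide":[0,0,1.1],"rot":[0,0,0],"jaw":220},{"slide":[0,0,1.1],"rot":[0,0,0],"jaw":220}]' 40
python3 - <<'E'
from plan import *
rel([])
E
```

```text
t: 49.2
tcp_pos: [0.5286, -0.3223, 0.0565]
eef_rot: [3.141, -0.0, 0.148]
ft_force: [0.2, -0.2, -6.2]
finger_gap: 0.0458
t 49.2 pos [ 0.5286 -0.3223  0.0565] rpy [ 3.1409e+00 -1.0000e-04  1.4780e-01] F [ 0.2 -0.2 -6.2] M [-0.204 -0.093  0.09 ] gap 0.0458
```

```bash
python3 -m jog '[{"slide":[0,0,0.15],"rot":[0,0,0],"jaw":220},{"slide":[0,0,0.3],"rot":[0,0,0],"jaw":220},{"slide":[0,0,0.4],"rot":[0,0,0],"jaw":220},{"slide":[0,0,0.4],"rot":[0,0,0],"jaw":220}]' 40
python3 - <<'E'
from plan import *
rel([])
E
```

```text
t: 49.6
tcp_pos: [0.5286, -0.3226, 0.0526]
eef_rot: [3.14, -0.0, 0.148]
ft_force: [1.0, -2.0, -6.5]
finger_gap: 0.0455
t 49.6 pos [ 0.5286 -0.3226  0.0526] rpy [ 3.1405e+00 -3.0000e-04  1.4780e-01] F [ 1.  -2.  -6.5] M [-0.57  -0.145  0.196] gap 0.0455
```

```bash
python3 -m jog '[{"slide":[0,0.08,0],"rot":[0,0,0],"jaw":220},{"slide":[0,0.12,0.1],"rot":[0,0,0],"jaw":220},{"slide":[0,0.12,0.2],"rot":[0,0,0],"jaw":220},{"slide":[0,0.12,0.3],"rot":[0,0,0],"jaw":220},{"slide":[0,0.12,0.3],"rot":[0,0,0],"jaw":220}]' 40
python3 - <<'E'
from plan import *
rel([])
E
```

```text
t: 50.1
tcp_pos: [0.5286, -0.3227, 0.0493]
eef_rot: [-3.141, 0.0, 0.148]
ft_force: [-0.2, -0.9, -6.4]
finger_gap: 0.0459
t 50.1 pos [ 0.5286 -0.3227  0.0493] rpy [-3.1411e+00  2.0000e-04  1.4800e-01] F [-0.2 -0.9 -6.4] M [-0.073 -0.137  0.094] gap 0.0459
```

```bash
python3 -m jog '[{"slide":[0,0.02,0.1],"rot":[0,0,0],"jaw":220},{"slide":[0,0.02,0.2],"rot":[0,0,0],"jaw":220},{"slide":[0,0.02,0.25],"rot":[0,0,0],"jaw":220},{"slide":[0,0.02,0.25],"rot":[0,0,0],"jaw":220}]' 40
python3 - <<'E'
from plan import *
rel([])
E
```

```text
t: 50.5
tcp_pos: [0.5288, -0.3229, 0.0481]
eef_rot: [-3.141, -0.0, 0.148]
ft_force: [-4.0, 3.5, 5.3]
finger_gap: 0.0456
t 50.5 pos [ 0.5288 -0.3229  0.0481] rpy [-3.1409e+00 -2.0000e-04  1.4790e-01] F [-4.   3.5  5.3] M [ 0.767  0.843 -0.024] gap 0.0456
```

Run:
```python
from plan import *
D={c:bot.read_camera(c) for c in("scene","top")}
def go(a,r0,r1,c0,c1,f): 
    x=cv2.resize(a[r0:r1,c0:c1,::-1],None,fx=f,fy=f,interpolation=cv2.INTER_CUBIC).astype(float); x=np.clip((x-30)*2.6,0,255); return x.astype(np.uint8)
cv2.imwrite("pics/n3.png",np.hstack([go(D["scene"],145,190,145,195,9),go(D["top"],125,170,440,475,9)]))
q=TR; 
for o,z in ((.091,.062),(.069,.062)):
    P=[*seat(q,o,-.004),z]; print(((proj("scene",P)[0]-[145,145])*9).round(),((proj("top",P)[0]-[440,125])*9+[450,0]).round())
```

```text
[158. 269.] [688. 159.]
[198. 226.] [705. 226.]
```

View pics/n3.png

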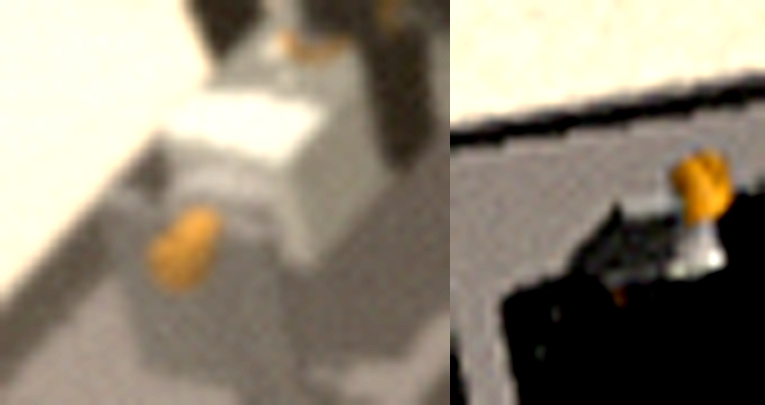

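The stub sits down in the notch, at (180,255) in the left view. I'll release and back off.

```bash
python3 -m jog '[{"slide":[0,0,0],"rot":[0,0,0],"jaw":220},{"slide":[0,0,0],"rot":[0,0,0],"jaw":100},{"slide":[0,0,0],"rot":[0,0,0],"jaw":50},{"slide":[0,0,0],"rot":[0,0,0],"jaw":0},{"slide":[0,0,0],"rot":[0,0,0],"jaw":0},{"slide":[0,0,-2],"rot":[0,0,0],"jaw":0},{"slide":[0,0,-5],"rot":[0,0,0],"jaw":0},{"slide":[0,0,-9],"rot":[0,0,0],"jaw":0},{"slide":[0,0,-14],"rot":[0,0,0],"jaw":0},{"slide":[-5,5,-16],"rot":[0,0,0],"jaw":0},{"slide":[-10,10,-16],"rot":[0,0,0],"jaw":0},{"slide":[-14,14,-16],"rot":[0,0,0],"jaw":0},{"slide":[-18,18,-16],"rot":[0,0,0],"jaw":0},{"slide":[-21,21,-16],"rot":[0,0,0],"jaw":0},{"slide":[-24,25,-16],"rot":[0,0,0],"jaw":0},{"slide":[-24,25,-16],"rot":[0,0,0],"jaw":0},{"slide":[-24,25,-16],"rot":[0,0,0],"jaw":0}]' 20
python3 - <<'E'
from plan import *
D={c:bot.read_camera(c) for c in("scene","top")}; np.savez("im3.npz",**D)
rel([])
cv2.imwrite("pics/fs.png",cv2.resize(D["scene"][125:260,125:405,::-1],(784,378),interpolation=cv2.INTER_CUBIC))
cv2.imwrite("pics/ft.png",cv2.resize(D["top"][120:245,230:520,::-1],(783,338),interpolation=cv2.INTER_CUBIC))
E
```

```text
t: 52.3
tcp_pos: [0.3191, -0.6126, 0.2067]
eef_rot: [3.138, 0.006, 0.136]
ft_force: [-1.2, -0.1, -0.7]
finger_gap: 0.0866
t 52.4 pos [ 0.3262 -0.6072  0.2065] rpy [-3.1415e+00  9.0000e-04  1.4400e-01] F [ 0.1  0.4 -0.5] M [ 0.04  -0.077 -0.003] gap 0.0867
```

View pics/fs.png

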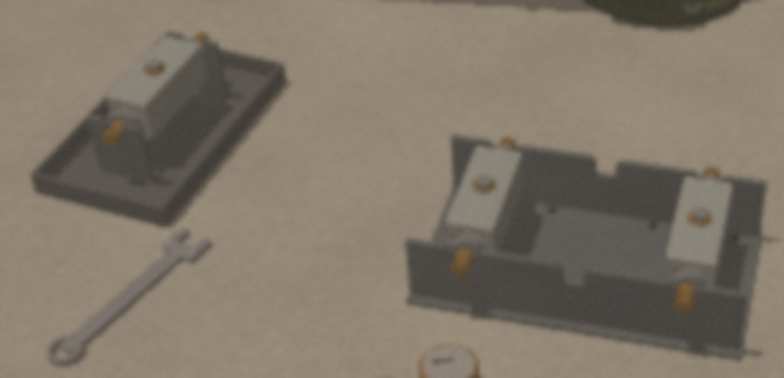

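View pics/ft.png

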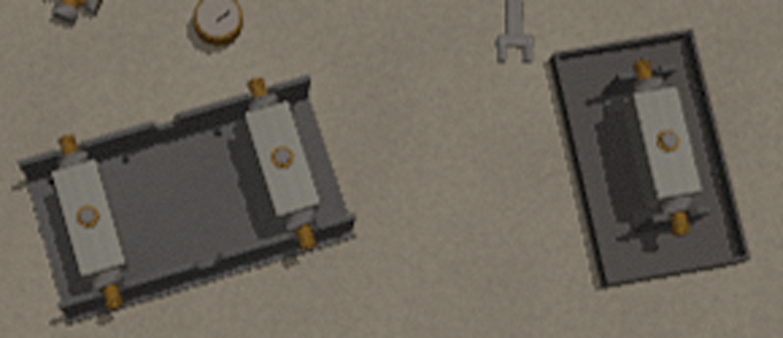

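Both pictures show the middle valve level in the tray's cradle, with its plug at about (154,67) in the scene view. The other two are level in the rack's end places, and the spanner, regulator and tee haven't moved visibly. I'll do a quick numeric check and then hand in.

Run:
```python
from plan import *
D=np.load("im3.npz"); D0=np.load("im0.npz")
for cam,boxes in(("top",[(155,225,240,285),(145,215,315,355)]),("scene",[(175,250,275,318),(180,250,345,402)])):
    for r0,r1,c0,c1 in boxes:
        s=cv2.phaseCorrelate(D0[cam][r0:r1,c0:c1].mean(2),D[cam][r0:r1,c0:c1].mean(2)); print(cam,np.round(s[0],2),round(s[1],2))
# height of tray valve plug by triangulation
b=np.array([230+ (667+.5)/2.7-.5,120+(139+.5)/2.7-.5]); a=np.array([125+(154+.5)/2.8-.5,125+(65+.5)/2.8-.5])
for z in(.088,.092,.096): print(z,back("top",b,z)[:2].round(4),back("scene",a,z)[:2].round(4))
print(seat(TR,0,-.004)); rel([])
```

```text
top [ 0.42 -0.07] 0.99
top [-0.02 -0.03] 0.99
scene [0.46 0.46] 1.0
scene [ 0.06 -0.08] 0.9
0.088 [ 0.5312 -0.3213] [ 0.5265 -0.3208]
0.092 [ 0.5302 -0.32  ] [ 0.5303 -0.3167]
0.096 [ 0.5292 -0.3188] [ 0.5342 -0.3126]
[ 0.52969063 -0.32175615]
t 52.4 pos [ 0.3262 -0.6072  0.2065] rpy [-3.1415e+00  9.0000e-04  1.4400e-01] F [ 0.1  0.4 -0.5] M [ 0.04  -0.077 -0.003] gap 0.0867
```

```bash
python3 -c "
from plant import bot
print(bot.sign_off())"
```

```text
the job is handed in; nothing more can be done
None
```

I judged the middle valve of the rack to be the faulty one and set it in the tray's cradle. The other two are back in the rack's end places. I handed in with the clock at about 52.4 s of 72 s, and no verdict was reported.

**Finding the faulty valve:**
- I lifted all three out and tipped each end to end. On a first 22° pass none gave a clear signal.
- I repeated the last valve (the one at the rack's +y place) and then the middle one with tilts of about 30°.
- The middle valve's settled moment shifted by 0.047 ± 0.010 Nm, in the right direction and again on repeat. The full shift should be 0.067 Nm, so it came out low.
- The other two showed 0.02 Nm or less in their last tests, in the wrong direction. The valve nearest the tray was only ever tipped to 22°, so it is the least thoroughly tested.

**Setting it down:** The stub was about 4 mm off the notch, so I shifted the valve. During the slow lowering the wrist felt a 2 N sideways touch, and I corrected again. Wrist readings stayed below about 10 N at the end of each lowering step, at every placing.

**Last checks:**
- Both pictures show all three valves level in their notches.
- The tray valve's plug triangulates to about 90 mm height, against 92 mm expected.
- The rack valves moved by about half a pixel or less (about 1 mm) from where they started. The two cameras disagreed slightly on which one moved.
- The spanner, regulator and tee looked undisturbed, by eye only.
- The gripper was open and clear of everything.

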